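# Set the flip stop on the sloping marking board and lay a batten against it

## Task

On the sloping marking board, nudge the stiff stop carriage away from the robot in gentle taps until its near end is in line with the point of the brass index clip, without going past it, and only then fold its stop arm fully down across the channel. Then lay the wooden batten flat in the channel on the near side of the arm, without dropping it, and bring its far end up snug against the arm without shifting the carriage off the mark. Leave the loose tape, jar lid and small jar where they are.

Things in the scene. Friction and masses are not known exactly. Their poses are not given: they have to be found in the camera images.
- deck: Fixed sloping face of the marking board, 380 mm long, pointing away from the robot, rising 30 deg to the right. Origin: middle of the channel floor; x up the slope, y along the board (away from the robot), z out of the face. Over its whole length, by x in mm: lip -33.5 to -23.5, 8 high; channel, floor z 0, -23.5 to 23.5; aluminium track 23.5 to 91.5, 8 high; back rail 89 to 105, 26 high.
- carriage: Stop carriage: steel block with a round black knob (to deck z 40 mm), deck x 28 to 86 mm. Origin on the track (deck x 57, z 8) under its flat near end face, which stands square to y at deck z 9 to 26; block extends 90 mm to +y of it. Axes as the deck's. Slides along y only, dry friction about 6 N, stays where left. Starts 55 to 150 mm short of the mark (-y).
- stop_edge (a point): Point on the carriage's near end face, on its top edge by the back rail (deck x 83, z 26 mm). Its place along deck y is what must match the mark.
- mark_line (a point): Point of the brass index clip (30 mm wide) clamped immovably on the back rail, at deck x 83, z 27 mm; clip top at z 29. The mark is this point's place along deck y; it differs in each run.
- stop_face (a point): Middle (31 mm from the pivot) of the near face of the stop arm: dark steel finger 64 mm long from its pivot, 22 wide (to +y of this face), 14 thick, flush with the carriage's near end face. Pivot axis along deck y at deck x 24, z 17 mm. Down: it lies parallel to the deck, pointing down the slope across the channel, z 10 to 24.
- flip_arm (a joint): Angle of the stop arm: 0 = folded up, pointing down the slope (deck -x) and 60 degrees up from the deck; 1.047 rad = fully down across the channel (end stop). Stays where it is left; takes about 2 N at its end. Starts at 0 to 0.15.
- batten: Plain square-ended wooden batten, 150 mm long (its y), 40 mm wide (x), 26 mm thick (z), 0.12 kg, lying flat on the desk to the left of the board; origin at its centre.
- masking_tape: Bystander: low roll of masking tape, 94 mm across, 25 mm high, lying on the desk; origin under its centre.
- jar_lid: Bystander: round black jar lid lying on the desk, 68 mm across, 20 mm high; origin under its centre.
- blue_jar: Bystander: small paint jar, 43 mm across, 64 mm high; origin under its centre.

How it is judged:
By the outcome, as a careful person would: the job done as asked, in the order asked, and still so for the second after the job is handed in, with the robot touching nothing.
It also fails if it takes over 72 s, if anything falls off the work surface, if the arm or the gripper's body presses on something with over 40 N, if the wrist force passes 120 N, or if a joint passes its speed limit or range.

## Robot

A 6-joint arm with a two-finger parallel gripper is mounted at the origin on a cart in front of the work surface, level with it; the furniture and walls round the work are solid. World frame = base frame: x ahead of the robot, y to its left, z up, the work surface at z = 0. Lengths are in m, angles in degrees, forces in N, time in s.
With the tool pointing down it reaches from about 0.3 to 0.75 m from the base axis. Payload 8.5 kg.
Tool frame: the origin (TCP) lies on the mounting face of the last link; the fingertips stand tip_extent ahead of it and the grasp point (between the pads) lies 155 mm ahead of it (tip_extent is the distance from the TCP to the fingertips, in m); z points along the fingers, y is the line along which they close (so a half turn about z gives the same grasp; the last joint's range is limited). The gripper opens to 85 mm and grips with 20 to 120 N. Pads are 22 mm wide; open, the fingers measure 114 mm over their backs; the gripper's body (76 mm by 85 mm) begins 54 mm behind the grasp point. The pads swing forward as they close: fully open they stand 13 mm farther back than shut.
Start: joints at [61.175, 21.807, 74.336, -0, 83.858, -12.336], TCP at [0.156, 0.527, 0.405] pointing down, gripper open.
Joint ranges: [-178.18, 178.18], [-50.72, 133.34], [12.68, 142.11], [-81.47, 261.47], [9.98, 163.14], [-165.26, 165.26]. Speed limits (degrees/s): [136.94, 136.94, 180, 180, 180, 180].

## Interface

Orientations are given as a 3x3 rotation matrix whose columns are the frame's x, y, z axes.
In Python, from rig import observe, get_image, camera_params, close_job, tip_extent gives the robot as it stands.
- The arm moves only by the shell command python3 -m creep 'ROWS' [FORCE]. ROWS is JSON, a list of rows, each an object with "jaw": the gripper's target within -1 to 1 (shut at 1, half-way at 0, fully open at -1); "travel": the shift along the world's x, y, z in mm, a list of three; "roll": the turn about the world's z in rad. A call has 1 to 12 rows; each row is the pose to reach, as a shift and turn from the pose commanded when the call began; what a row does not reach only later rows make up. A row lasts 1/10 s, in which the tool goes at most 50 mm and 8.59 degrees, less where a joint would pass 70% of its speed; a pose out of reach is approached as far as the arm can. A call with a gripper value outside its range is refused whole. The fingers move at their own pace and stop on an object; FORCE is the grip in N (left out, the last holds). Time passes only in rows, so rows that repeat a pose let the fingers close. It gives the time, the measured TCP pose, the force, the opening and the grip force at its end, in the units of the state.
- observe(): the state, without advancing time (a new reading comes with each control period).
- get_image(name): name is "scene" or "top" or "wrist"; returns (picture, depth): 480x640x3 uint8, red, green, blue; 480x640 float32, m along the optical axis (not along the pixel's ray), 0 where there is no reading.
- camera_params(name): a dict with "mtx" (3x3 intrinsics, pixels), "extrinsics" (4x4, takes a point from camera to world coordinates). Camera axes: x right, y down, z forward; pixel columns grow to the right and rows downward; lengths in m; the calibration is good to about 2 mm. A picture is of the moment at which its call begins: read the wrist's pose just before it. camera_params takes no time and is no camera call; for the wrist camera it gives the pose at the moment of the call.
- close_job(): hands the job in; it is judged then, once.
The state is a dict: "time_s": time; "q": joint angles; "qvel": joint speeds; "joint_efforts": joint torques, N m; "position": TCP position; "tool_rot": TCP orientation; "ft_force": force on the tool from outside, world axes, zero at the start; "wrist_torque": the same for the moment, N m; "grip_width": finger opening in m; "gripper_force": force on a finger pad.
Only numpy, scipy, OpenCV 4.12 (cv2) and the standard library are available. Lean on these libraries where they do the work, as an engineer would, in place of code of your own. Each camera call takes 0.05 s, during which the arm holds its last target. There are 200 camera calls.

## Working session

There is one attempt and no reset: what is moved stays moved. The work goes in short steps, Python scripts to look and compute and a shell command to move; the robot and the scene stay as the last step left them, time stands still between calls to the robot, and variables do not carry over. Pictures are saved under pics/ and viewed, at most 10 in all, crops included, and the job is handed in when it is done.

```bash
mkdir -p pics; ls; python3 - <<'E'
from rig import *
import cv2,numpy as np
np.set_printoptions(precision=4,suppress=True)
o=observe(); print({k:o[k] for k in('time_s','position','tool_rot','ft_force','grip_width')},tip_extent if not callable(tip_extent) else tip_extent())
for n in('scene','top','wrist'):
    p=camera_params(n);print(n,p['mtx'],p['extrinsics'])
    im,d=get_image(n);np.savez('pics/%s0.npz'%n,im=im,d=d,K=p['mtx'],E=p['extrinsics']);cv2.imwrite('pics/%s0.png'%n,im[:,:,::-1])
E
```

```text
pics
{'time_s': 0.0, 'position': array([0.1561, 0.5273, 0.4041]), 'tool_rot': array([[-0.9589,  0.2838, -0.0007],
       [ 0.2838,  0.9589, -0.0013],
       [ 0.0003, -0.0014, -1.    ]]), 'ft_force': array([-0.1875,  0.3386,  0.6667]), 'grip_width': 0.08507812437467736} 0.1734
scene [[442.8326   0.     321.1997]
 [  0.     442.8326 244.7467]
 [  0.       0.       1.    ]] [[ 0.8734 -0.2428  0.4221  0.0723]
 [-0.4862 -0.3868  0.7836 -0.8062]
 [-0.027  -0.8896 -0.4559  0.5676]
 [ 0.      0.      0.      1.    ]]
top [[470.9915   0.     316.1031]
 [  0.     470.9915 240.2007]
 [  0.       0.       1.    ]] [[-0.0049 -0.9791  0.2034  0.3151]
 [-1.      0.0042 -0.0041  0.0203]
 [ 0.0032 -0.2035 -0.9791  1.1458]
 [ 0.      0.      0.      1.    ]]
wrist [[335.64     0.     320.8407]
 [  0.     335.64   236.4324]
 [  0.       0.       1.    ]] [[ 0.2832  0.9266  0.2473  0.0934]
 [ 0.9591 -0.2733 -0.0744  0.5457]
 [-0.0014  0.2582 -0.9661  0.3738]
 [ 0.      0.      0.      1.    ]]
```

View pics/scene0.png

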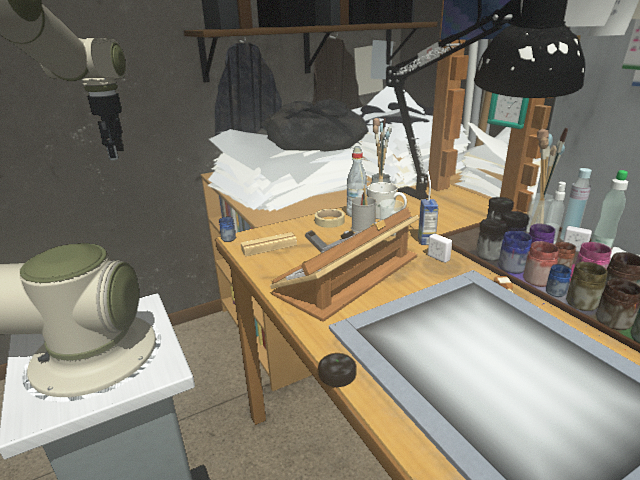

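View pics/top0.png

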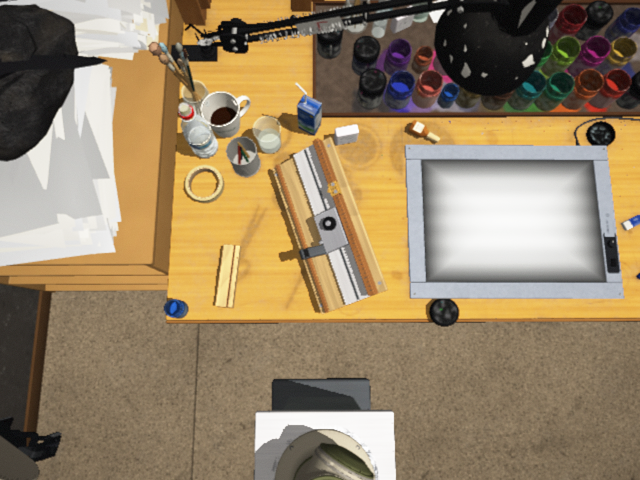

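```bash
cat > h.py <<'E'
import numpy as np,cv2
from rig import *
np.set_printoptions(precision=4,suppress=True)
def snap(n,tag):
    p=camera_params(n);im,d=get_image(n)
    np.savez('pics/%s.npz'%tag,im=im,d=d,K=p['mtx'],E=p['extrinsics']);return im,d,p['mtx'],p['extrinsics']
def load(tag):
    z=np.load('pics/%s.npz'%tag);return z['im'],z['d'],z['K'],z['E']
def cloud(d,K,E):
    v,u=np.indices(d.shape);r=np.stack([(u-K[0,2])/K[0,0],(v-K[1,2])/K[1,1],np.ones_like(d)],-1)*d[...,None]
    return r@E[:3,:3].T+E[:3,3]
def proj(P,K,E):
    c=(np.atleast_2d(P)-E[:3,3])@E[:3,:3];return c[:,:2]/c[:,2:]*[K[0,0],K[1,1]]+K[:2,2]
def ray(u,v,K,E):
    return E[:3,3],E[:3,:3]@np.array([(u-K[0,2])/K[0,0],(v-K[1,2])/K[1,1],1])
E
python3 - <<'E'
from h import *
im,d,K,E=load('top0')
cv2.imwrite('pics/c1.png',cv2.resize(im[130:320,160:400,::-1],None,fx=3.15,fy=3.15,interpolation=cv2.INTER_CUBIC))
P=cloud(d,K,E)
# plane normals: sample along a row at v=180..: print profile
for v in (180,270):
    print(v,[(u,*np.round(P[v,u]*1000).astype(int)) for u in range(262,392,4)])
# desk height
print('desk',np.median(P[280:310,250:280,2]))
E
```

```text
180 [(262, np.int64(710), np.int64(152), np.int64(3)), (266, np.int64(711), np.int64(143), np.int64(0)), (270, np.int64(711), np.int64(132), np.int64(-1)), (274, np.int64(710), np.int64(122), np.int64(1)), (278, np.int64(697), np.int64(109), np.int64(38)), (282, np.int64(693), np.int64(98), np.int64(49)), (286, np.int64(696), np.int64(89), np.int64(43)), (290, np.int64(315), np.int64(20), np.int64(1146)), (294, np.int64(691), np.int64(69), np.int64(56)), (298, np.int64(688), np.int64(59), np.int64(66)), (302, np.int64(687), np.int64(49), np.int64(66)), (306, np.int64(683), np.int64(39), np.int64(79)), (310, np.int64(682), np.int64(30), np.int64(83)), (314, np.int64(680), np.int64(20), np.int64(87)), (318, np.int64(679), np.int64(11), np.int64(92)), (322, np.int64(676), np.int64(1), np.int64(98)), (326, np.int64(674), np.int64(-8), np.int64(104)), (330, np.int64(666), np.int64(-16), np.int64(129)), (334, np.int64(667), np.int64(-25), np.int64(125)), (338, np.int64(672), np.int64(-35), np.int64(110)), (342, np.int64(672), np.int64(-45), np.int64(109)), (346, np.int64(669), np.int64(-53
[... 1588 characters left out ...]
(342, np.int64(466), np.int64(-43), np.int64(84)), (346, np.int64(466), np.int64(-52), np.int64(88)), (350, np.int64(465), np.int64(-60), np.int64(95)), (354, np.int64(464), np.int64(-69), np.int64(101)), (358, np.int64(463), np.int64(-77), np.int64(104)), (362, np.int64(460), np.int64(-84), np.int64(127)), (366, np.int64(460), np.int64(-92), np.int64(128)), (370, np.int64(462), np.int64(-103), np.int64(109)), (374, np.int64(462), np.int64(-112), np.int64(114)), (378, np.int64(461), np.int64(-120), np.int64(118)), (382, np.int64(478), np.int64(-146), np.int64(1)), (386, np.int64(478), np.int64(-155), np.int64(2)), (390, np.int64(478), np.int64(-166), np.int64(-1))]
desk 0.0006169871756127598
```

View pics/c1.png

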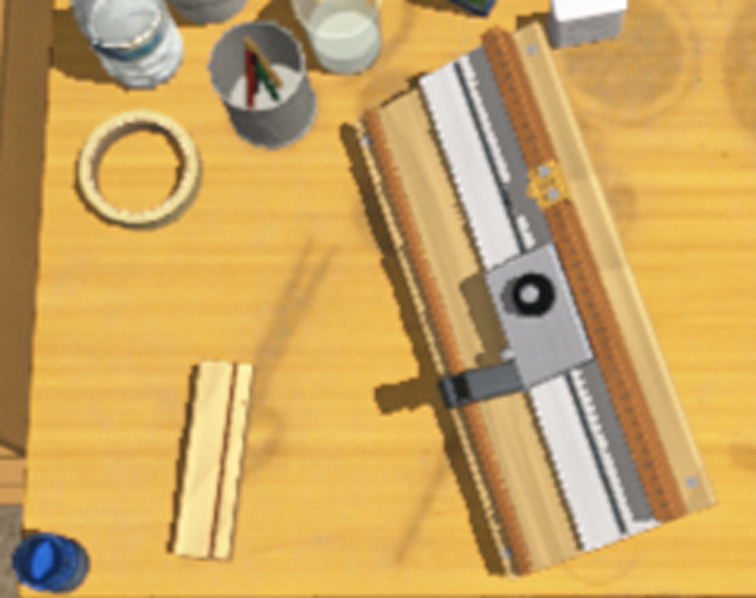

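The top view shows the carriage's near-right corner at about crop (590,358), the brass clip at (548,185), the raised arm at (480,383) and the batten at (213,460). The tape, lid and blue jar are all clear of the work. Next I'll get a coarse deck pose.

```bash
python3 - <<'E'
from h import *
im,d,K,E=load('top0');P=cloud(d,K,E)
hsv=cv2.cvtColor(im,cv2.COLOR_RGB2HSV)
# back rail/lip orange-brown mask
m=((hsv[...,0]>4)&(hsv[...,0]<14)&(hsv[...,1]>130)&(hsv[...,2]>80)).astype(np.uint8)
m[:130]=0;m[320:]=0;m[:,:265]=0;m[:,400:]=0
n,l,s,c=cv2.connectedComponentsWithStats(m)
for i in range(1,n):
    if s[i,4]>150:
        q=P[(l==i)&(d>0.3)]; cen=np.median(q,0); u,sv,vt=np.linalg.svd(q[:,:2]-q[:,:2].mean(0),full_matrices=False)
        t=(q[:,:2]-cen[:2])@vt[0]; print(s[i],c[i],q.mean(0),vt[0],np.degrees(np.arctan2(vt[0][1],vt[0][0])),np.percentile(t,[0,1,99,100]))
# batten: depth 15..35mm in region
r=np.zeros(d.shape,bool);r[235:315,205:248]=1
b=r&(P[...,2]>.018)&(P[...,2]<.034)
pts=P[b]; print('batten',cv2.minAreaRect((pts[:,:2]*1000).astype(np.float32)),np.median(pts[:,2]),b.sum())
E
```

```text
[314 142  18  40 176] [323.0341 160.2386] [ 0.7145 -0.0008  0.1256] [-0.9597 -0.2809] -163.68643160960383 [-0.0433 -0.0425  0.049   0.0519]
batten ((463.14727783203125, 227.10293579101562), (40.44786834716797, 149.49252319335938), 84.61903381347656) 0.02675521480144849 1067
```

```bash
python3 -m creep '[{"jaw":1,"travel":[404,-430,20],"roll":0.59},{"jaw":1,"travel":[404,-430,20],"roll":0.59},{"jaw":1,"travel":[404,-430,20],"roll":0.59},{"jaw":1,"travel":[404,-430,20],"roll":0.59},{"jaw":1,"travel":[404,-430,20],"roll":0.59},{"jaw":1,"travel":[404,-430,20],"roll":0.59},{"jaw":1,"travel":[404,-430,20],"roll":0.59},{"jaw":1,"travel":[404,-430,20],"roll":0.59},{"jaw":1,"travel":[404,-430,20],"roll":0.59},{"jaw":1,"travel":[404,-430,20],"roll":0.59},{"jaw":1,"travel":[404,-430,20],"roll":0.59},{"jaw":1,"travel":[404,-430,20],"roll":0.59}]'
python3 -m creep '[{"jaw":1,"travel":[0,0,0],"roll":0},{"jaw":1,"travel":[0,0,0],"roll":0},{"jaw":1,"travel":[0,0,0],"roll":0}]'
python3 - <<'E'
from h import *
im,d,K,E=snap('wrist','w1');cv2.imwrite('pics/w1.png',im[:,:,::-1])
o=observe();print(o['position'],o['tool_rot'],E[:3,3],tip_extent)
E
```

```text
time_s: 1.35
position: [0.5522, 0.1052, 0.4242]
tool_rot: [[-0.955, -0.297, -0.0], [-0.297, 0.955, 0.0], [0.0, 0.0, -1.0]]
ft_force: [0.1, 0.8, -0.3]
grip_width: -0.0003
gripper_force: 0.0
time_s: 1.65
position: [0.5505, 0.1077, 0.4242]
tool_rot: [[-0.954, -0.298, -0.001], [-0.298, 0.954, 0.0], [0.001, 0.0, -1.0]]
ft_force: [0.2, -0.1, 0.3]
grip_width: -0.0002
gripper_force: 0.0
[0.5504 0.108  0.4244] [[-0.9543 -0.2989 -0.0003]
 [-0.2989  0.9543  0.0002]
 [ 0.0002  0.0002 -1.    ]] [0.4881 0.0881 0.3938] 0.1734
```

View pics/w1.png

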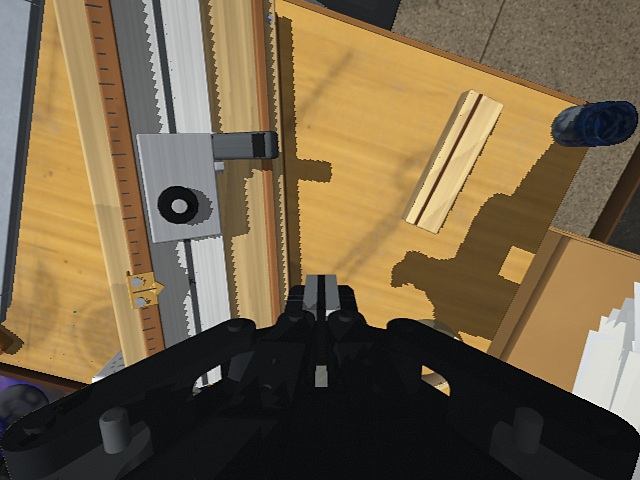

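The wrist view, with image up pointing toward the robot, shows the carriage's near end corners at about (138,134) and (212,132). The clip's point is at about (164,290) and the raised arm at about (245,146).

```bash
python3 - <<'E'
from h import *
im,d,K,E=load('w1');P=cloud(d,K,E)
def reg(pts):
    m=np.zeros(d.shape,np.uint8);cv2.fillPoly(m,[np.array(pts)],1);return P[(m>0)&(d>.1)]
F=np.vstack([reg([(212,8),(248,8),(255,120),(222,120)]),reg([(240,240),(258,240),(268,310),(245,310)])])
T=np.vstack([reg([(165,8),(190,8),(200,120),(172,120)]),reg([(192,250),(222,250),(226,320),(204,340)])])
def fit(F,T):
    A=np.vstack([np.c_[F[:,:2],np.ones(len(F)),np.zeros(len(F))],np.c_[T[:,:2],np.ones(len(T)),np.ones(len(T))]])
    b=np.r_[F[:,2],T[:,2]];k=np.ones(len(b),bool)
    for _ in range(6):
        x=np.linalg.lstsq(A[k],b[k],rcond=None)[0];r=b-A@x;k=np.abs(r)<2.5*np.std(r[k])
    return x,np.std(r[k]),k.sum()
x,s,n=fit(F,T);print(x,s,n,'slope',np.degrees(np.arctan(np.hypot(x[0],x[1]))),'yaw from grad',np.degrees(np.arctan2(x[0],-x[1])),'step',x[3]*np.cos(np.pi/6)*1000)
# yaw by image line: intersect rays with the plane of the rail top (z=26)
def P_on(u,v,z):
    n=np.array([-x[0],-x[1],1]);L=np.linalg.norm(n);n=n/L;c=(x[2])/L+z
    o,r=ray(u,v,K,E);return o+r*(c-n@o)/(n@r)
# rail orange mask: per row extents
hsv=cv2.cvtColor(im,cv2.COLOR_RGB2HSV)
m=(hsv[...,0]>5)&(hsv[...,0]<14)&(hsv[...,1]>130)&(hsv[...,2]>60)
for lo,hi,z,name in((60,175,.026,'rail'),(240,290,.008,'lip')):
    L=[];R=[]
    for v in range(5,340,4):
        if (name=='rail' and 262<v<316) or (name=='lip' and (v>275 or 120<v<170)):continue
        c=np.where(m[v,lo:hi])[0]
        if len(c)>5: L.append(P_on(c.min()+lo-.5,v,z));R.append(P_on(c.max()+lo+.5,v,z))
    for nm,Q in(('L',L),('R',R)):
        Q=np.array(Q);vx,vy,vz,px,py,pz=cv2.fitLine(Q.astype(np.float32),cv2.DIST_HUBER,0,.001,.001).ravel()
        print(name,nm,len(Q),'yaw',np.degrees(np.arctan2(vy,vx)),'dir',vx,vy,vz,'pt',px,py,pz)
print('clip',P_on(164,290,.027),'corners',P_on(138,134,.026),P_on(212,132,.026))
cv2.imwrite('pics/c2.png',cv2.resize(im[100:320,100:300,::-1],None,fx=2.7,fy=2.7,interpolation=cv2.INTER_CUBIC))
E
```

```text
[ 0.1835 -0.5459 -0.0335  0.0093] 0.0008265499781902448 10524 slope 29.939390283815378 yaw from grad 18.575710603330336 step 8.079264736180106
rail L 67 yaw 18.740393 dir 0.9469827 0.32128024 -0.0016516645 pt 0.52471286 -0.06780163 0.12974545
rail R 67 yaw 18.593185 dir 0.9478063 0.31884658 -0.00017222518 pt 0.5243229 -0.054985493 0.122677125
lip L 13 yaw 18.546307 dir 0.9480669 0.318071 0.00029570967 pt 0.4517315 0.013665026 0.051108025
lip R 13 yaw 18.649118 dir 0.9474944 0.31977165 -0.0007383838 pt 0.42894807 0.015078862 0.046156086
clip [ 0.6458 -0.0073  0.1201] corners [ 0.5215 -0.051   0.12  ] [ 0.5043 -0.0049  0.0917]
```

View pics/c2.png

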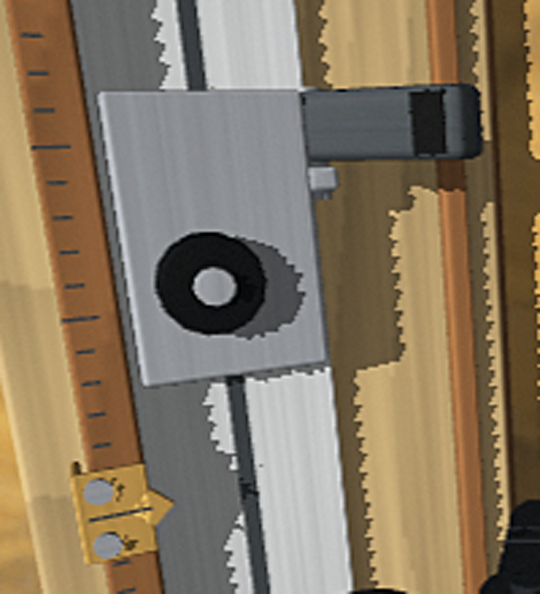

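```bash
cat >> h.py <<'E'
a=np.radians(18.6);Y=np.array([np.cos(a),np.sin(a),0]);R_=np.array([np.sin(a),-np.cos(a),0])
X=R_*np.cos(np.pi/6)+[0,0,.5];Z=np.cross(X,Y)
def todeck(p): return np.array([p@X-.1625,p@Y,p@Z+.0290])*1000
def world(x,y,z): x,y,z=x/1000,y/1000,z/1000;return X*(x+.1625)+Y*y+Z*(z-.0290)
def ondeck(u,v,K,E,z):
    o,r=ray(u,v,K,E);return todeck(o+r*((z/1000-.0290-o@Z)/(r@Z)))
def tcpfor(x,y,z,tip=.1734): return world(x,y,z)+[0,0,tip]
E
python3 - <<'E'
from h import *
im,d,K,E=load('w1')
print('clip',ondeck(164.4,287.6,K,E,27),'cornerL',ondeck(137,134.1,K,E,26),'cornerR',ondeck(211.9,133.7,K,E,26))
P=cloud(d,K,E)
print('fingertip depth pts',[P[v,u] for v,u in((278,312),(280,330),(290,320))], observe()['position'])
im,d,K,E=load('top0')
for u,v,z in((322.5,311.6,8),(350,300,8),(371,295,26)): print('near end top',ondeck(u,v,K,E,z))
yc=ondeck(137,134.1,*load('w1')[2:],26)[1]
p=observe()['position']
t=tcpfor(50,yc-40,20);print('pushstart',t,(t-p)*1000,'Y',Y)
E
```

```text
clip [ 81.3802 607.3955  27.    ] cornerL [ 84.1136 478.1185  26.    ] cornerR [ 26.9578 477.8252  26.    ]
fingertip depth pts [array([0.5411, 0.1007, 0.2595]), array([0.5384, 0.1079, 0.2628]), array([0.5398, 0.1039, 0.2726])] [0.5504 0.108  0.4244]
near end top [-38.2699 356.0003   8.    ]
near end top [ 37.5578 358.6623   8.    ]
near end top [ 96.6431 351.8421  26.    ]
pushstart [ 0.4754 -0.0389  0.2719] [ -75.0052 -146.8935 -152.5243] Y [0.9478 0.319  0.    ]
```

```bash
python3 -m creep '[{"jaw":1,"travel":[-75,-147,-40],"roll":0.021},{"jaw":1,"travel":[-75,-147,-40],"roll":0.021},{"jaw":1,"travel":[-75,-147,-40],"roll":0.021},{"jaw":1,"travel":[-75,-147,-40],"roll":0.021},{"jaw":1,"travel":[-75,-147,-80],"roll":0.021},{"jaw":1,"travel":[-75,-147,-115],"roll":0.021},{"jaw":1,"travel":[-75,-147,-140],"roll":0.021},{"jaw":1,"travel":[-75,-147,-152],"roll":0.021},{"jaw":1,"travel":[-75,-147,-152],"roll":0.021},{"jaw":1,"travel":[-75,-147,-152],"roll":0.021}]' 60
python3 - <<'E'
from h import *
o=observe();tip=o['position']-[0,0,.1734];print(o['time_s'],todeck(tip),o['tool_rot'],o['ft_force'])
E
```

```text
time_s: 2.7
position: [0.4761, -0.0393, 0.273]
tool_rot: [[-0.948, -0.319, 0.001], [-0.319, 0.948, -0.0], [-0.001, -0.001, -1.0]]
ft_force: [0.5, -0.2, -0.3]
grip_width: 0.0006
gripper_force: 0.0
2.7 [ 51.0566 438.6564  20.7008] [[-0.9478 -0.3188  0.0008]
 [-0.3188  0.9478 -0.0003]
 [-0.0007 -0.0005 -1.    ]] [ 0.4905 -0.1994 -0.2645]
```

```bash
python3 -m creep '[{"jaw":1,"travel":[9.5,3.2,0],"roll":0},{"jaw":1,"travel":[19,6.4,0],"roll":0},{"jaw":1,"travel":[23.7,8,0],"roll":0},{"jaw":1,"travel":[25.6,8.6,0],"roll":0},{"jaw":1,"travel":[27.5,9.3,0],"roll":0},{"jaw":1,"travel":[29.4,9.9,0],"roll":0},{"jaw":1,"travel":[31.3,10.5,0],"roll":0},{"jaw":1,"travel":[33.2,11.2,0],"roll":0},{"jaw":1,"travel":[35.1,11.8,0],"roll":0},{"jaw":1,"travel":[37.9,12.8,0],"roll":0},{"jaw":1,"travel":[37.9,12.8,0],"roll":0}]'
python3 - <<'E'
from h import *
im,d,K,E=snap('wrist','w2');cv2.imwrite('pics/w2.png',im[:,:,::-1])
o=observe();tip=o['position']-[0,0,.1734];print(o['time_s'],todeck(tip),o['ft_force'])
E
```

```text
time_s: 3.8
position: [0.5137, -0.0273, 0.2724]
tool_rot: [[-0.948, -0.318, -0.002], [-0.318, 0.948, -0.0], [0.002, 0.0, -1.0]]
ft_force: [-4.5, -2.1, 2.0]
grip_width: -0.0001
gripper_force: 2.2
3.85 [ 51.2796 478.085   19.8624] [-4.0771 -2.7369  3.3094]
```

View pics/w2.png

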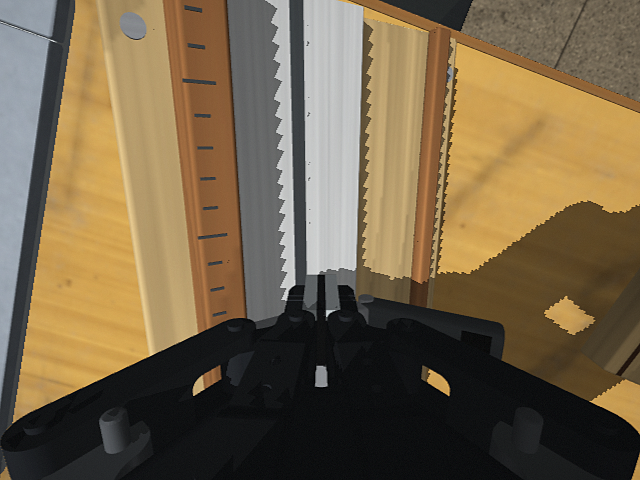

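The view is blocked during the push by the fingers, whose tips are at about (321,280). I'll push in short strokes and retract to look.

```bash
python3 -m creep '[{"jaw":1,"travel":[3.8,1.28,0],"roll":0},{"jaw":1,"travel":[7.6,2.55,0],"roll":0},{"jaw":1,"travel":[11.4,3.83,0],"roll":0},{"jaw":1,"travel":[15.2,5.1,0],"roll":0},{"jaw":1,"travel":[19,6.4,0],"roll":0},{"jaw":1,"travel":[22.7,7.66,0],"roll":0},{"jaw":1,"travel":[26.5,8.9,0],"roll":0},{"jaw":1,"travel":[30.3,10.2,0],"roll":0},{"jaw":1,"travel":[34.1,11.5,0],"roll":0},{"jaw":1,"travel":[37.9,12.76,0],"roll":0},{"jaw":1,"travel":[37.9,12.76,0],"roll":0}]'
python3 -m creep '[{"jaw":1,"travel":[3.8,1.28,0],"roll":0},{"jaw":1,"travel":[7.6,2.55,0],"roll":0},{"jaw":1,"travel":[11.4,3.83,0],"roll":0},{"jaw":1,"travel":[15.2,5.1,0],"roll":0},{"jaw":1,"travel":[19,6.4,0],"roll":0},{"jaw":1,"travel":[22.7,7.66,0],"roll":0},{"jaw":1,"travel":[26.5,8.9,0],"roll":0},{"jaw":1,"travel":[30.3,10.2,0],"roll":0},{"jaw":1,"travel":[34.1,11.5,0],"roll":0},{"jaw":1,"travel":[37.9,12.76,0],"roll":0},{"jaw":1,"travel":[37.9,12.76,0],"roll":0}]'
python3 - <<'E'
from h import *
im,d,K,E=snap('top','t3')
o=observe();tip=o['position']-[0,0,.1734];print(o['time_s'],todeck(tip),o['ft_force'])
E
```

```text
time_s: 4.95
position: [0.5518, -0.0145, 0.2723]
tool_rot: [[-0.948, -0.318, -0.001], [-0.318, 0.948, -0.0], [0.001, 0.0, -1.0]]
ft_force: [-2.7, -1.3, 3.3]
grip_width: 0.0002
gripper_force: 1.7
time_s: 6.05
position: [0.5897, -0.0017, 0.2722]
tool_rot: [[-0.948, -0.318, -0.001], [-0.318, 0.948, -0.0], [0.001, 0.0, -1.0]]
ft_force: [-2.9, -2.4, 2.6]
grip_width: -0.0
gripper_force: 1.7
6.1 [ 51.2284 558.325   19.7693] [-2.2328 -2.6192  3.2924]
```

```bash
python3 -m creep '[{"jaw":1,"travel":[3.8,1.28,0],"roll":0},{"jaw":1,"travel":[7.6,2.55,0],"roll":0},{"jaw":1,"travel":[11.4,3.83,0],"roll":0},{"jaw":1,"travel":[15.2,5.1,0],"roll":0},{"jaw":1,"travel":[19,6.4,0],"roll":0},{"jaw":1,"travel":[22.7,7.66,0],"roll":0},{"jaw":1,"travel":[22.7,7.66,0],"roll":0},{"jaw":1,"travel":[14,4.7,0],"roll":0},{"jaw":1,"travel":[0,0,0],"roll":0}]'
python3 -m creep '[{"jaw":1,"travel":[0,0,45],"roll":0},{"jaw":1,"travel":[-10,30,80],"roll":0},{"jaw":1,"travel":[-20,70,110],"roll":0},{"jaw":1,"travel":[-30,110,120],"roll":0},{"jaw":1,"travel":[-40,130,130],"roll":0},{"jaw":1,"travel":[-40,130,130],"roll":0},{"jaw":1,"travel":[-40,130,130],"roll":0},{"jaw":1,"travel":[-40,130,130],"roll":0}]'
python3 - <<'E'
from h import *
im,d,K,E=snap('wrist','w4')
o=observe();tip=o['position']-[0,0,.1734];print(o['time_s'],todeck(tip),o['ft_force'])
q=proj([world(83,607.4,27),world(83,593,26)],K,E);print(q)
u0,v0=(q.mean(0)-[70,55]).astype(int);u0=max(u0,0);print(u0,v0)
cv2.imwrite('pics/c4.png',cv2.resize(im[v0:v0+110,u0:u0+150,::-1],None,fx=5,fy=5,interpolation=cv2.INTER_CUBIC))
E
```

```text
time_s: 7.0
position: [0.5894, -0.0016, 0.272]
tool_rot: [[-0.948, -0.318, 0.001], [-0.318, 0.948, 0.001], [-0.001, 0.0, -1.0]]
ft_force: [0.0, -0.3, 0.6]
grip_width: 0.0002
gripper_force: 0.0
time_s: 7.8
position: [0.55, 0.1274, 0.4015]
tool_rot: [[-0.949, -0.317, -0.001], [-0.317, 0.949, -0.0], [0.001, 0.0, -1.0]]
ft_force: [-0.4, 0.1, -1.1]
grip_width: 0.0
gripper_force: 0.0
7.85 [ -0.9213 561.9902 199.1093] [ 0.5073 -0.6359 -0.5475]
[[123.7279 289.8002]
 [120.9494 272.6365]]
52 226
```

View pics/c4.png

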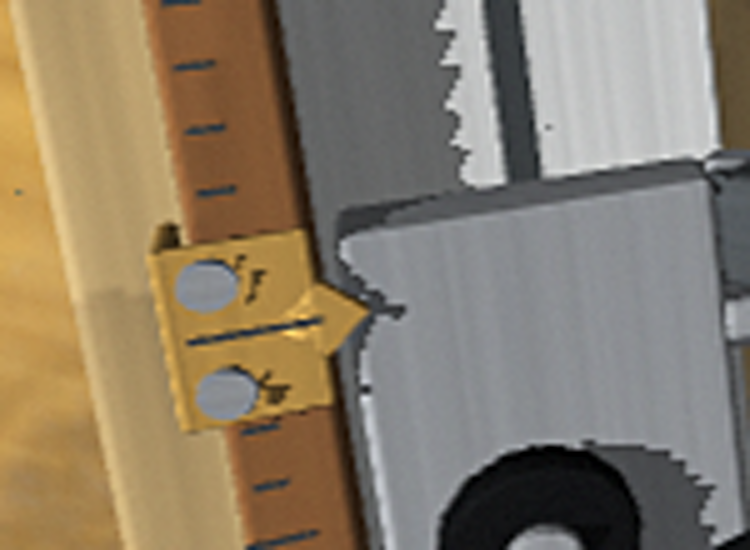

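Crop c4 shows the clip's point at about px (126,288.4). The carriage's near top edge runs from (120.4,273.4) to (194,261.6), so it is still short of the mark.

```bash
python3 - <<'E'
from h import *
im,d,K,E=load('w4')
print('clip',ondeck(126.2,288.2,K,E,27),'L',ondeck(120.6,273.2,K,E,26),'R',ondeck(194,261.8,K,E,26))
# subpixel top near edge: brightness transition along columns
g=cv2.cvtColor(im,cv2.COLOR_RGB2GRAY).astype(float)
for u in range(128,192,8):
    v=np.arange(255,285);dg=np.diff(g[255:285,u]);k=dg.argmax();print(u,v[k]+.5,int(dg[k]),ondeck(u,v[k]+.5,K,E,26)[:2])
p=observe()['position'];print('tip',todeck(p-[0,0,.1734]))
E
```

```text
clip [ 81.133  606.4215  27.    ] L [ 83.298  593.4206  26.    ] R [ 27.5308 593.6567  26.    ]
128 271.5 50 [ 78.083  592.9825]
136 270.5 51 [ 72.4284 593.2064]
144 258.5 89 [ 65.5114 584.1192]
152 267.5 45 [ 60.6592 592.8072]
160 266.5 59 [ 54.6418 593.0363]
168 265.5 44 [ 48.4948 593.2703]
176 263.5 28 [ 42.1205 592.6208]
184 262.5 49 [ 35.7045 592.8552]
tip [ -0.9213 561.9902 199.1093]
```

```bash
python3 -m creep '[{"jaw":1,"travel":[20,-45,0],"roll":0},{"jaw":1,"travel":[30,-90,-10],"roll":0},{"jaw":1,"travel":[40,-130,-20],"roll":0},{"jaw":1,"travel":[40,-130,-65],"roll":0},{"jaw":1,"travel":[40,-130,-105],"roll":0},{"jaw":1,"travel":[40,-130,-125],"roll":0},{"jaw":1,"travel":[40,-130,-130],"roll":0},{"jaw":1,"travel":[50,-126.6,-130],"roll":0},{"jaw":1,"travel":[60,-123.3,-130],"roll":0}]'
python3 -m creep '[{"jaw":1,"travel":[1.9,0.64,0],"roll":0},{"jaw":1,"travel":[3.8,1.28,0],"roll":0},{"jaw":1,"travel":[5.7,1.92,0],"roll":0},{"jaw":1,"travel":[7.6,2.56,0],"roll":0},{"jaw":1,"travel":[9.5,3.2,0],"roll":0},{"jaw":1,"travel":[11.3,3.8,0],"roll":0},{"jaw":1,"travel":[11.3,3.8,0],"roll":0},{"jaw":1,"travel":[0,0,0],"roll":0},{"jaw":1,"travel":[-20,-6.7,0],"roll":0},{"jaw":1,"travel":[-20,-6.7,0],"roll":0}]'
python3 -m creep '[{"jaw":1,"travel":[0,0,45],"roll":0},{"jaw":1,"travel":[-10,30,80],"roll":0},{"jaw":1,"travel":[-20,70,110],"roll":0},{"jaw":1,"travel":[-20,110,120],"roll":0},{"jaw":1,"travel":[-20,130,130],"roll":0},{"jaw":1,"travel":[-20,130,130],"roll":0},{"jaw":1,"travel":[-20,130,130],"roll":0},{"jaw":1,"travel":[-20,130,130],"roll":0}]'
cat > edge.py <<'E'
from h import *
import sys
im,d,K,E=snap('wrist',sys.argv[1])
o=observe();print(o['time_s'],'tip',todeck(o['position']-[0,0,.1734]))
yg=float(sys.argv[2]);g=cv2.cvtColor(im,cv2.COLOR_RGB2GRAY).astype(np.float32)
A=[]
for x in np.arange(30,80,2.5):
    ys=np.arange(yg-6,yg+6,.25);q=proj([world(x,y,26) for y in ys],K,E).astype(np.float32)
    s=cv2.remap(g,q[:,0:1],q[:,1:2],cv2.INTER_LINEAR).ravel();dg=np.gradient(cv2.GaussianBlur(s[None],(1,1),0)[0]);dg=np.convolve(dg,np.ones(3)/3,'same');A.append(ys[dg[2:-2].argmax()+2])
print('edge y',np.median(A),np.round(A,1))
hsv=cv2.cvtColor(im,cv2.COLOR_RGB2HSV);c=proj([world(86,606.5,27)],K,E)[0].astype(int)
m=np.zeros(g.shape,bool);m[c[1]-22:c[1]+22,c[0]-30:c[0]+22]=1
m&=(hsv[...,0]>16)&(hsv[...,0]<28)&(hsv[...,1]>110)
vu=np.argwhere(m);D=np.array([ondeck(u,v,K,E,27) for v,u in vu]);k=D[:,0]>70
D=D[k];j=D[:,0]<D[:,0].min()+1.5;print('clip apex',D[j].mean(0),j.sum())
for x0 in(85,87): 
    s=D[(abs(D[:,0]-x0)<1)];print(x0,s[:,1].min(),s[:,1].max(),(s[:,1].min()+s[:,1].max())/2)
u0,v0=max(c[0]-60,0),c[1]-55
cv2.imwrite('pics/%s.png'%sys.argv[1],cv2.resize(im[v0:v0+110,u0:u0+150,::-1],None,fx=5,fy=5,interpolation=cv2.INTER_CUBIC));print('crop',u0,v0)
E
python3 edge.py w5 602
```

```text
time_s: 8.75
position: [0.6103, 0.0044, 0.273]
tool_rot: [[-0.949, -0.317, 0.001], [-0.317, 0.949, -0.0], [-0.001, -0.001, -1.0]]
ft_force: [0.1, -0.4, 0.7]
grip_width: 0.0
gripper_force: 0.0
time_s: 9.75
position: [0.5883, -0.0023, 0.2728]
tool_rot: [[-0.949, -0.317, -0.001], [-0.317, 0.949, 0.0], [0.001, 0.0, -1.0]]
ft_force: [0.4, -0.9, 0.7]
grip_width: 0.0003
gripper_force: 0.0
time_s: 10.55
position: [0.57, 0.1274, 0.4017]
tool_rot: [[-0.949, -0.317, -0.001], [-0.317, 0.949, -0.0], [0.001, 0.0, -1.0]]
ft_force: [0.1, -0.5, 0.5]
grip_width: 0.0002
gripper_force: 0.0
10.6 tip [  4.6219 580.8477 196.1554]
edge y 601.25 [601.  601.5 601.  601.5 601.2 601.5 601.2 601.5 601.2 601.  601.5 601.
 601.5 601.  601.5 601.2 601.5 601.2 601.5 601. ]
clip apex [ 82.9185 605.1698  27.    ] 10
85 601.4037104079941 609.0929671115978 605.248338759796
87 596.9375611589053 611.8530079390824 604.3952845489939
crop 63 212
```

View pics/w5.png

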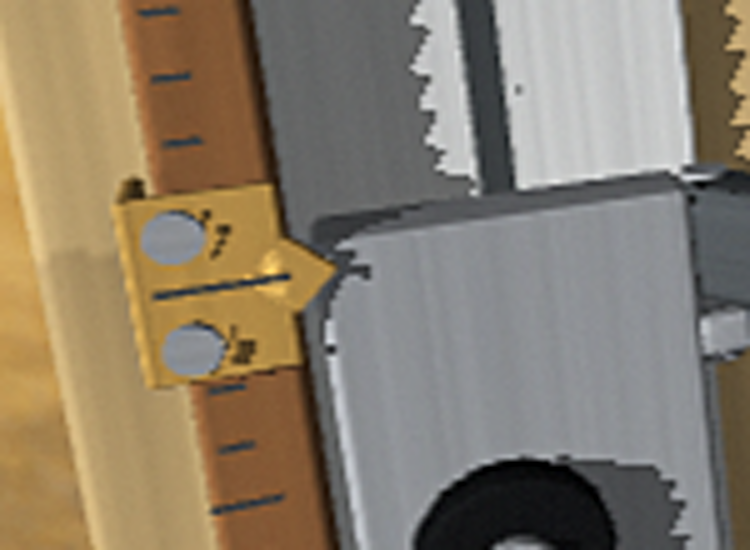

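c5 (w5) shows the clip's point at (130,266) and the carriage's near edge about 4 mm short of it. I'll tap 3.2 mm more.

```bash
python3 -m creep '[{"jaw":1,"travel":[10,-45,0],"roll":0},{"jaw":1,"travel":[15,-90,-10],"roll":0},{"jaw":1,"travel":[20,-130,-20],"roll":0},{"jaw":1,"travel":[20,-130,-65],"roll":0},{"jaw":1,"travel":[20,-130,-105],"roll":0},{"jaw":1,"travel":[20,-130,-125],"roll":0},{"jaw":1,"travel":[20,-130,-130],"roll":0},{"jaw":1,"travel":[35,-125,-130],"roll":0},{"jaw":1,"travel":[45,-121.6,-130],"roll":0},{"jaw":1,"travel":[49.4,-120.1,-130],"roll":0}]'
python3 -m creep '[{"jaw":1,"travel":[1,0.34,0],"roll":0},{"jaw":1,"travel":[2,0.67,0],"roll":0},{"jaw":1,"travel":[3,1,0],"roll":0},{"jaw":1,"travel":[4,1.34,0],"roll":0},{"jaw":1,"travel":[4.9,1.65,0],"roll":0},{"jaw":1,"travel":[4.9,1.65,0],"roll":0},{"jaw":1,"travel":[4.9,1.65,0],"roll":0},{"jaw":1,"travel":[-10,-3.35,0],"roll":0},{"jaw":1,"travel":[-29.4,-9.9,0],"roll":0}]'
python3 -m creep '[{"jaw":1,"travel":[0,0,45],"roll":0},{"jaw":1,"travel":[-10,30,80],"roll":0},{"jaw":1,"travel":[-20,70,110],"roll":0},{"jaw":1,"travel":[-20,110,120],"roll":0},{"jaw":1,"travel":[-20,130,130],"roll":0},{"jaw":1,"travel":[-20,130,130],"roll":0},{"jaw":1,"travel":[-20,130,130],"roll":0},{"jaw":1,"travel":[-20,130,130],"roll":0}]'
python3 edge.py w6 604.5
```

```text
time_s: 11.6
position: [0.6199, 0.0079, 0.2732]
tool_rot: [[-0.948, -0.317, 0.002], [-0.317, 0.948, -0.0], [-0.002, -0.001, -1.0]]
ft_force: [-0.5, -0.1, -0.2]
grip_width: 0.0002
gripper_force: 0.0
time_s: 12.5
position: [0.5893, -0.0018, 0.2724]
tool_rot: [[-0.948, -0.318, 0.001], [-0.318, 0.948, 0.0], [-0.001, -0.0, -1.0]]
ft_force: [-1.3, -0.6, -0.0]
grip_width: 0.0002
gripper_force: 0.0
time_s: 13.3
position: [0.5698, 0.1273, 0.4017]
tool_rot: [[-0.949, -0.317, -0.001], [-0.317, 0.949, -0.0], [0.001, 0.0, -1.0]]
ft_force: [0.5, 1.0, -0.2]
grip_width: -0.0001
gripper_force: 0.0
13.35 tip [  4.5847 580.693  196.0951]
edge y 604.25 [604.2 604.  604.2 604.  604.5 604.2 604.5 604.2 604.5 604.2 604.5 604.2
 604.5 604.2 604.5 604.2 604.5 604.2 604.5 608.2]
clip apex [ 83.0115 605.019   27.    ] 10
85 601.1150228100589 609.4937098356868 605.3043663228729
87 591.7754799932545 617.4570673887085 604.6162736909815
crop 63 212
```

View pics/w6.png

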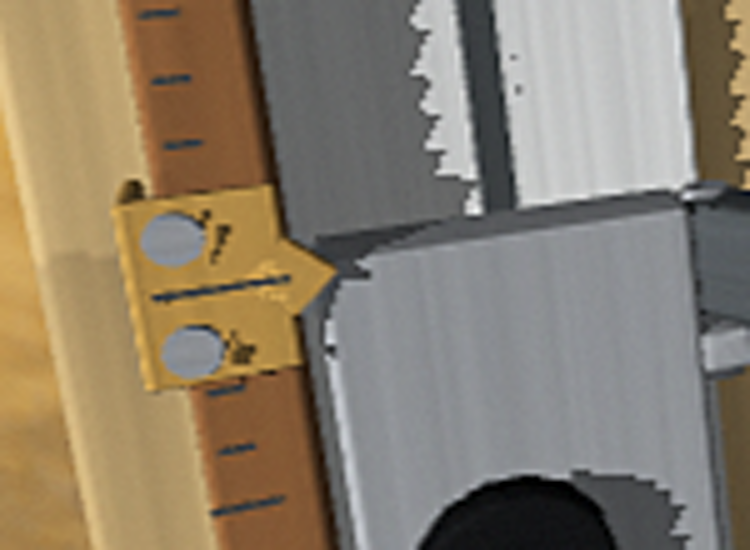

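```bash
python3 - <<'E'
from h import *
im,d,K,E=load('w6')
f=lambda p:(proj([p],K,E)[0]-[63,212]+.5)*5-.5
for x in(83,70,40,30): print(x,f(world(x,604.25,26)))
print('apex',f(world(83,605.02,27)),f(world(83,605.5,27)),f(world(83,606,27)))
g=cv2.cvtColor(im,cv2.COLOR_RGB2GRAY)
for u in(150,160,170,180): print(u,g[252:268,u])
h=im[260:272,124:136];print(h[...,0].astype(int)-h[...,2])
E
```

```text
83 [325.2421 261.0549]
70 [416.9809 247.4461]
40 [613.347  218.3166]
30 [674.4639 209.2503]
apex [326.0888 267.4996] [326.5442 270.3676] [327.0181 273.3522]
150 [100 102 103 104  54  89  91  90  92 143 142 140 140 139 140 140]
160 [ 53  53  65  84  87  91  89 109 149 137 140 141 141 140 143 140]
170 [211 100  80  89  88  87 141 142 142 142 141 143 142 143 143 143]
180 [ 68  83  89  88 110 154 140 141 143 142 143 144 144 144 144 145]
[[ -7  -4  -2  -4  -4  -3  -2  -3  -2  -3  -4  -2]
 [ 11  -5 -10  -7  -5  -3  -4  -3  -3  -3  -4  -3]
 [ 74  42  -2 -10  -6  -6  -5  -2  -3  -4  -4  -3]
 [111  91  56  23  -3  -8  -6  -4  -4  -5  -3  -3]
 [107 110 104  74  42  12  -6  -7  -4  -5  -5  -8]
 [104 105 108 113 107  82  12  -9  -4  -2  -2  -8]
 [103 105 105 108 115 102  32  -8  -5  -3  -4  -3]
 [103 104 105 110 116  41 -15  -8  -5  -4  -5  -4]
 [104 105 109 115  55  -6  -8 -10  -8  -9 -11  -6]
 [105 109 116  55  -7 -10  -5  -9  -8  -9 -10  -6]
 [108 113  75   8 -13  -5  -7  -6  -7  -8  -8  -6]
 [111  73  10 -13  -8  -6  -7  -6  -8  -7  -9  -9]]
```

```bash
python3 -m creep '[{"jaw":1,"travel":[10,-45,0],"roll":0},{"jaw":1,"travel":[15,-90,-10],"roll":0},{"jaw":1,"travel":[20,-130,-20],"roll":0},{"jaw":1,"travel":[20,-130,-65],"roll":0},{"jaw":1,"travel":[20,-130,-105],"roll":0},{"jaw":1,"travel":[20,-130,-125],"roll":0},{"jaw":1,"travel":[20,-130,-130],"roll":0},{"jaw":1,"travel":[35,-125,-130],"roll":0},{"jaw":1,"travel":[45,-121.6,-130],"roll":0},{"jaw":1,"travel":[51,-119.6,-130],"roll":0}]'
python3 -m creep '[{"jaw":1,"travel":[1,0.34,0],"roll":0},{"jaw":1,"travel":[2,0.67,0],"roll":0},{"jaw":1,"travel":[3,1,0],"roll":0},{"jaw":1,"travel":[4,1.4,0],"roll":0},{"jaw":1,"travel":[4,1.4,0],"roll":0},{"jaw":1,"travel":[4,1.4,0],"roll":0},{"jaw":1,"travel":[-10,-3.35,0],"roll":0},{"jaw":1,"travel":[-31,-10.4,0],"roll":0}]'
python3 -m creep '[{"jaw":1,"travel":[0,0,45],"roll":0},{"jaw":1,"travel":[-10,30,80],"roll":0},{"jaw":1,"travel":[-20,70,110],"roll":0},{"jaw":1,"travel":[-20,110,120],"roll":0},{"jaw":1,"travel":[-20,130,130],"roll":0},{"jaw":1,"travel":[-20,130,130],"roll":0},{"jaw":1,"travel":[-20,130,130],"roll":0},{"jaw":1,"travel":[-20,130,130],"roll":0}]'
python3 edge.py w7 604.5
python3 - <<'E'
from h import *
p=observe()['position'];pv=world(24,616,17)
for L,h in((48,70),(48,45),(48,-11)):
    t=pv-R_*L/1000+[0,0,h/1000+.1734];print(L,h,t,(t-p)*1000)
E
```

```text
time_s: 14.35
position: [0.6215, 0.0084, 0.2732]
tool_rot: [[-0.948, -0.317, 0.002], [-0.317, 0.948, -0.0], [-0.002, -0.001, -1.0]]
ft_force: [-0.2, 0.2, 0.1]
grip_width: -0.0001
gripper_force: 0.0
time_s: 15.15
position: [0.5896, -0.0017, 0.2722]
tool_rot: [[-0.948, -0.318, 0.001], [-0.318, 0.948, 0.0], [-0.001, -0.0, -1.0]]
ft_force: [0.1, -0.1, 0.4]
grip_width: -0.0002
gripper_force: 0.0
time_s: 15.95
position: [0.5698, 0.1274, 0.4016]
tool_rot: [[-0.949, -0.317, -0.001], [-0.317, 0.949, -0.0], [0.001, 0.0, -1.0]]
ft_force: [0.5, 0.1, -0.2]
grip_width: 0.0001
gripper_force: 0.0
16.0 tip [  4.576  580.7396 196.0674]
edge y 605.0 [605.2 604.8 605.2 605.  605.2 605.  605.2 605.  605.2 605.  605.2 605.
 605.2 605.  604.8 605.  603.  605.  604.8 605. ]
clip apex [ 82.9364 605.2443  27.    ] 9
85 601.140132765555 609.5173193137103 605.3287260396327
87 592.5941707242091 611.5852035803985 602.0896871523038
crop 63 212
48 70 [0.6219 0.0832 0.3263] [ 52.0317 -44.0607 -75.3649]
48 45 [0.6219 0.0832 0.3013] [  52.0317  -44.0607 -100.3649]
48 -11 [0.6219 0.0832 0.2453] [  52.0317  -44.0607 -156.3649]
```

The near edge is now within about 0.3 mm of the mark and still short of it. Next I'll fold the arm.

```bash
python3 -m creep '[{"jaw":1,"travel":[52,-44,-40],"roll":0},{"jaw":1,"travel":[52,-44,-75],"roll":0},{"jaw":1,"travel":[52,-44,-90],"roll":0},{"jaw":1,"travel":[52,-44,-98],"roll":0},{"jaw":1,"travel":[52,-44,-104],"roll":0},{"jaw":1,"travel":[52,-44,-110],"roll":0},{"jaw":1,"travel":[52,-44,-116],"roll":0},{"jaw":1,"travel":[52,-44,-122],"roll":0}]'
python3 -m creep '[{"jaw":1,"travel":[0,0,-6],"roll":0},{"jaw":1,"travel":[0,0,-12],"roll":0},{"jaw":1,"travel":[0,0,-18],"roll":0},{"jaw":1,"travel":[0,0,-24],"roll":0},{"jaw":1,"travel":[0,0,-29],"roll":0},{"jaw":1,"travel":[0,0,-32],"roll":0},{"jaw":1,"travel":[0,0,-32],"roll":0}]'
```

```text
time_s: 16.8
position: [0.6217, 0.0847, 0.281]
tool_rot: [[-0.948, -0.318, 0.002], [-0.318, 0.948, 0.0], [-0.002, -0.001, -1.0]]
ft_force: [-0.9, 0.4, 1.6]
grip_width: -0.0001
gripper_force: 0.7
time_s: 17.5
position: [0.6218, 0.0842, 0.2477]
tool_rot: [[-0.948, -0.318, -0.001], [-0.318, 0.948, -0.0], [0.001, -0.0, -1.0]]
ft_force: [0.2, 0.5, 0.5]
grip_width: 0.0001
gripper_force: 0.0
```

```bash
python3 -m creep '[{"jaw":1,"travel":[0,0,-1],"roll":0},{"jaw":1,"travel":[0,0,-2],"roll":0},{"jaw":1,"travel":[0,0,-3],"roll":0},{"jaw":1,"travel":[0,0,-3],"roll":0}]'
python3 -m creep '[{"jaw":1,"travel":[0,0,-1],"roll":0},{"jaw":1,"travel":[0,0,-2],"roll":0},{"jaw":1,"travel":[0,0,-2],"roll":0}]'
```

```text
time_s: 17.9
position: [0.6218, 0.0843, 0.2453]
tool_rot: [[-0.948, -0.318, 0.0], [-0.318, 0.948, -0.0], [-0.0, -0.0, -1.0]]
ft_force: [-0.1, -0.6, 1.0]
grip_width: -0.0002
gripper_force: 0.4
time_s: 18.2
position: [0.6218, 0.0844, 0.2432]
tool_rot: [[-0.948, -0.318, 0.0], [-0.318, 0.948, 0.0], [-0.0, 0.0, -1.0]]
ft_force: [0.3, -0.7, 0.9]
grip_width: 0.0
gripper_force: 0.4
```

```bash
for i in 1 2; do :; done; python3 -m creep '[{"jaw":1,"travel":[0,0,-1],"roll":0},{"jaw":1,"travel":[0,0,-2],"roll":0},{"jaw":1,"travel":[0,0,-2],"roll":0}]'
python3 - <<'E'
from h import *
im,d,K,E=snap('top','t8')
P=cloud(d,K,E);pv=world(24,616,17)
# arm top z vs deck: sample depths along arm
for x in (15,5,-5,-15,-25,-35):
    q=proj([world(x,616,24)],K,E)[0].round().astype(int);print(x,q,todeck(P[q[1],q[0]]) if d[q[1],q[0]]>0 else None, im[q[1],q[0]])
E
```

```text
time_s: 18.5
position: [0.6218, 0.0844, 0.2411]
tool_rot: [[-0.948, -0.318, -0.0], [-0.318, 0.948, 0.0], [0.0, 0.0, -1.0]]
ft_force: [0.5, -0.2, 0.4]
grip_width: 0.0002
gripper_force: 0.4
15 [302 199] [155.1576 523.0759 311.3812] [222 211 187]
5 [299 201] [151.052  520.8673 315.9822] [174 165 141]
-5 [295 203] [141.0926 522.1048 312.3738] [233 225 197]
-15 [292 205] [137.6923 519.4594 318.3174] [217 207 182]
-25 [288 206] [134.9472 518.0554 327.5323] [202 191 167]
-35 [285 208] [134.6432 513.6559 338.8917] [176 165 142]
```

```bash
python3 -m creep '[{"jaw":1,"travel":[0,0,45],"roll":0},{"jaw":1,"travel":[0,0,90],"roll":0},{"jaw":1,"travel":[-40,30,130],"roll":0},{"jaw":1,"travel":[-82,44,160],"roll":0},{"jaw":1,"travel":[-82,44,160],"roll":0},{"jaw":1,"travel":[-82,44,160],"roll":0},{"jaw":1,"travel":[-82,44,160],"roll":0}]'
python3 edge.py w9 605
python3 - <<'E'
from h import *
im,d,K,E=load('w9');P=cloud(d,K,E)
for x in (15,5,-5,-15,-25,-35):
    q=proj([world(x,616,24)],K,E)[0].round().astype(int);print(x,q,todeck(P[q[1],q[0]]),im[q[1],q[0]])
cv2.imwrite('pics/w9b.png',cv2.resize(im[200:340,80:290,::-1],None,fx=3.6,fy=3.6,interpolation=cv2.INTER_CUBIC))
E
```

```text
time_s: 19.25
position: [0.5403, 0.1281, 0.4004]
tool_rot: [[-0.948, -0.317, -0.001], [-0.317, 0.948, -0.0], [0.001, 0.0, -1.0]]
ft_force: [0.1, -0.5, -0.1]
grip_width: 0.0004
gripper_force: 0.0
19.3 tip [ -4.9019 553.1576 199.4955]
edge y 605.0 [605.  604.8 605.  605.2 604.8 605.2 604.8 605.  604.8 605.  605.2 604.8
 605.  605.2 604.8 605.  604.8 605.  604.5 608.2]
clip apex [ 82.5934 605.3345  27.    ] 9
85 601.0473002071891 608.9945680408878 605.0209341240384
87 593.6302945422826 613.6153092302752 603.6228018862789
crop 55 245
15 [207 292] [ 14.4919 617.165   22.5628] [65 70 72]
5 [218 289] [  4.5574 616.0438  23.4034] [63 68 70]
-5 [228 287] [ -4.4036 615.3167  25.1577] [63 66 70]
-15 [239 285] [-15.0941 615.7552  24.6717] [61 65 67]
-25 [249 283] [-24.4011 614.9149  26.6969] [23 23 23]
-35 [259 281] [-34.2821 614.5948  27.5096] [18 19 18]
```

View pics/w9b.png

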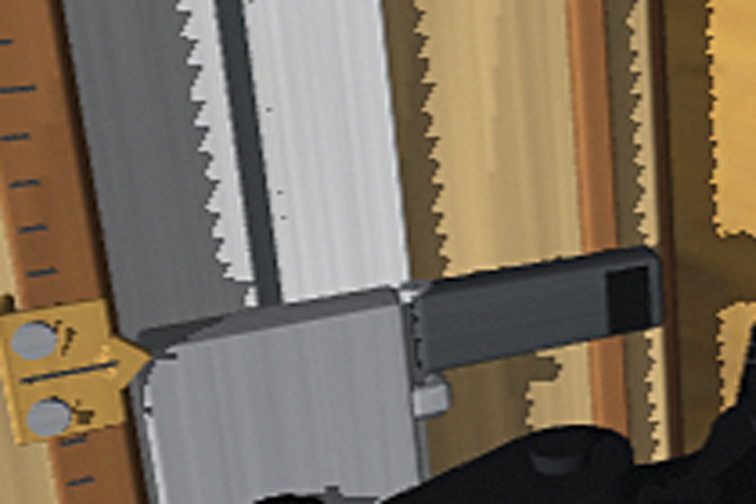

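The crop shows the carriage edge on the mark at about (150,350) and the arm, ending at about (650,285), nearly down. Depth along the arm suggests about 5° remain, so I'll press again until the force rises.

```bash
python3 -m creep '[{"jaw":1,"travel":[40,-30,-20],"roll":0},{"jaw":1,"travel":[82,-44,-60],"roll":0},{"jaw":1,"travel":[82,-44,-105],"roll":0},{"jaw":1,"travel":[82,-44,-140],"roll":0},{"jaw":1,"travel":[82,-44,-155],"roll":0},{"jaw":1,"travel":[82,-44,-159],"roll":0},{"jaw":1,"travel":[82,-44,-161],"roll":0},{"jaw":1,"travel":[82,-44,-162],"roll":0},{"jaw":1,"travel":[82,-44,-163],"roll":0},{"jaw":1,"travel":[82,-44,-163],"roll":0}]'
python3 -m creep '[{"jaw":1,"travel":[0,0,-1],"roll":0},{"jaw":1,"travel":[0,0,-1],"roll":0}]'
```

```text
time_s: 20.3
position: [0.6222, 0.0836, 0.2386]
tool_rot: [[-0.948, -0.317, -0.001], [-0.317, 0.948, -0.0], [0.001, 0.0, -1.0]]
ft_force: [-5.0, -0.3, 11.8]
grip_width: -0.0
gripper_force: 6.0
time_s: 20.5
position: [0.6224, 0.0837, 0.2383]
tool_rot: [[-0.948, -0.317, 0.001], [-0.317, 0.948, -0.0], [-0.001, -0.001, -1.0]]
ft_force: [-6.5, -0.6, 17.4]
grip_width: 0.0001
gripper_force: 8.0
```

```bash
python3 -m creep '[{"jaw":1,"travel":[0,0,-1],"roll":0},{"jaw":1,"travel":[0,0,-1],"roll":0}]'
```

```text
time_s: 20.7
position: [0.6226, 0.0837, 0.2381]
tool_rot: [[-0.948, -0.317, 0.002], [-0.317, 0.948, -0.0], [-0.002, -0.001, -1.0]]
ft_force: [-5.7, -0.8, 21.8]
grip_width: -0.0002
gripper_force: 9.9
```

```bash
python3 -m creep '[{"jaw":1,"travel":[0,0,3],"roll":0},{"jaw":1,"travel":[0,0,45],"roll":0},{"jaw":1,"travel":[0,0,90],"roll":0},{"jaw":0.5,"travel":[-40,30,130],"roll":0},{"jaw":0,"travel":[-82,44,165],"roll":0},{"jaw":-0.5,"travel":[-82,44,165],"roll":0},{"jaw":-1,"travel":[-82,44,165],"roll":0},{"jaw":-1,"travel":[-82,44,165],"roll":0}]'
python3 edge.py w10 605
python3 - <<'E'
from h import *
im,d,K,E=load('w10');P=cloud(d,K,E)
for x in (15,5,-5,-15,-25,-35):
    q=proj([world(x,616,24)],K,E)[0].round().astype(int);print(x,todeck(P[q[1],q[0]]),im[q[1],q[0]])
import importlib,rig;print('tip',rig.tip_extent)
im,d,K,E=load('w1');P=cloud(d,K,E)
r=np.zeros(d.shape,bool);r[80:245,390:515]=1
b=r&(P[...,2]>.021)&(P[...,2]<.032);b=cv2.morphologyEx(b.astype(np.uint8),cv2.MORPH_OPEN,np.ones((3,3)))>0
n,l,s,c=cv2.connectedComponentsWithStats(b.astype(np.uint8));b=l==1+s[1:,4].argmax()
# use rays on the z=26mm plane
vu=np.argwhere(b);Q=[]
for v,u in vu:
    o,rr=ray(u,v,K,E);Q.append((o+rr*(.026-o[2])/rr[2])[:2]*1000)
Q=np.array(Q,np.float32)
print('batten',cv2.minAreaRect(Q),Q.mean(0),np.median(P[b][:,2]))
E
```

```text
time_s: 21.5
position: [0.5407, 0.1278, 0.4001]
tool_rot: [[-0.948, -0.317, -0.001], [-0.317, 0.948, -0.0], [0.001, 0.0, -1.0]]
ft_force: [1.0, -0.3, -0.8]
grip_width: 0.0722
gripper_force: 0.0
21.55 tip [ -4.7916 553.4106 199.1049]
edge y 607.25 [607.  607.5 607.  607.2 607.  607.2 607.5 607.  607.2 607.  607.2 607.5
 607.  607.2 607.5 607.  607.2 607.5 607.  608.2]
clip apex [ 82.7999 605.145   27.    ] 10
85 601.061301035315 609.1610683358497 605.1111846855823
87 592.8303211415011 617.2098076694684 605.0200644054848
crop 55 245
15 [ 14.8235 615.811   23.4522] [58 62 64]
5 [ 40.8496 541.5222 197.8623] [81 85 86]
-5 [ 36.7094 541.3082 198.5878] [11 11 14]
-15 [-14.9085 615.962   24.2274] [57 62 65]
-25 [-24.9217 616.113   23.9458] [18 18 19]
-35 [-35.2075 616.2068  23.7999] [15 17 17]
tip 0.1734
batten ((464.2292785644531, 227.38536071777344), (41.14323425292969, 149.32127380371094), 84.54988098144531) [460.6433 227.7776] 0.026400990907663013
```

Folding is complete: the arm lies at z≈24 along its whole length. The last press dragged the carriage about 2 mm past the mark, from y 605.0 to 607.2 with the clip at 605.2. I'll nudge it back gently from its far end.

```bash
python3 - <<'E'
from h import *
p=observe()['position']
for y in(722,709,707.8): t=tcpfor(50,y,20);print(y,t,(t-p)*1000,np.hypot(*t[:2]))
im,d,K,E=load('top0');P=cloud(d,K,E)
# tall things near the target
t=tcpfor(50,722,20);m=(np.hypot(P[...,0]-t[0],P[...,1]-t[1])<.1)&(P[...,2]>.12)&(d>.3)
print(P[m][:,2].max(),[(*np.round(todeck(p)),) for p in P[m][::25]])
E
```

```text
722 [0.7444 0.0516 0.2719] [ 203.4822  -76.0743 -127.7136] 0.7462088923918943
709 [0.7321 0.0475 0.2719] [ 191.1612  -80.2208 -127.7136] 0.733637997301624
707.8 [0.731  0.0471 0.2719] [ 190.0239  -80.6035 -127.7136] 0.7324783621955925
0.5222566952029563 [(np.float64(322.0), np.float64(775.0), np.float64(324.0)), (np.float64(326.0), np.float64(760.0), np.float64(340.0)), (np.float64(331.0), np.float64(753.0), np.float64(341.0)), (np.float64(327.0), np.float64(755.0), np.float64(341.0)), (np.float64(312.0), np.float64(763.0), np.float64(342.0)), (np.float64(277.0), np.float64(793.0), np.float64(327.0)), (np.float64(323.0), np.float64(757.0), np.float64(335.0)), (np.float64(294.0), np.float64(770.0), np.float64(345.0)), (np.float64(327.0), np.float64(753.0), np.float64(333.0)), (np.float64(292.0), np.float64(770.0), np.float64(344.0)), (np.float64(325.0), np.float64(753.0), np.float64(332.0)), (np.float64(277.0), np.float64(776.0), np.float64(348.0)), (np.float64(312.0), np.float64(756.0), np.float64(340.0)), (np.float64(265.0), np.float64(783.0), np.float64(347.0)), (np.float64(301.0),
[... 3683 characters left out ...]
64(24.0)), (np.float64(106.0), np.float64(716.0), np.float64(15.0)), (np.float64(104.0), np.float64(708.0), np.float64(22.0)), (np.float64(89.0), np.float64(705.0), np.float64(22.0)), (np.float64(92.0), np.float64(696.0), np.float64(24.0)), (np.float64(90.0), np.float64(689.0), np.float64(26.0)), (np.float64(124.0), np.float64(671.0), np.float64(3.0)), (np.float64(105.0), np.float64(669.0), np.float64(21.0)), (np.float64(105.0), np.float64(661.0), np.float64(22.0)), (np.float64(101.0), np.float64(656.0), np.float64(23.0)), (np.float64(97.0), np.float64(650.0), np.float64(26.0)), (np.float64(96.0), np.float64(643.0), np.float64(24.0)), (np.float64(100.0), np.float64(633.0), np.float64(28.0))]
```

The lamp arm makes the far end tight. The folded stop arm's far side is a safer place to push, since its pivot is parallel to y, so I'll use that.

```bash
python3 - <<'E'
from h import *
p=observe()['position']
for y in(656,643,639.6): t=tcpfor(-8,y,14);print(y,(t-p)*1000)
E
```

```text
656 [ 125.8652  -52.363  -161.9097]
643 [ 113.5442  -56.5095 -161.9097]
639.6 [ 110.3218  -57.5939 -161.9097]
```

```bash
python3 -m creep '[{"jaw":1,"travel":[45,-20,0],"roll":0},{"jaw":1,"travel":[90,-40,0],"roll":0},{"jaw":1,"travel":[126,-52,0],"roll":0},{"jaw":1,"travel":[126,-52,-45],"roll":0},{"jaw":1,"travel":[126,-52,-90],"roll":0},{"jaw":1,"travel":[126,-52,-130],"roll":0},{"jaw":1,"travel":[126,-52,-152],"roll":0},{"jaw":1,"travel":[126,-52,-162],"roll":0},{"jaw":1,"travel":[120,-54.3,-162],"roll":0},{"jaw":1,"travel":[115.5,-55.9,-162],"roll":0},{"jaw":1,"travel":[113.5,-56.5,-162],"roll":0},{"jaw":1,"travel":[113.5,-56.5,-162],"roll":0}]'
python3 -m creep '[{"jaw":1,"travel":[-0.8,-0.27,0],"roll":0},{"jaw":1,"travel":[-1.6,-0.54,0],"roll":0},{"jaw":1,"travel":[-2.4,-0.8,0],"roll":0},{"jaw":1,"travel":[-3.2,-1.1,0],"roll":0},{"jaw":1,"travel":[-3.2,-1.1,0],"roll":0},{"jaw":1,"travel":[-3.2,-1.1,0],"roll":0}]'
python3 -c "
from h import *
print(todeck(observe()['position']-[0,0,.1734]))"
```

```text
time_s: 22.75
position: [0.6531, 0.0717, 0.2407]
tool_rot: [[-0.948, -0.317, 0.002], [-0.317, 0.948, -0.0], [-0.002, -0.001, -1.0]]
ft_force: [0.0, -0.8, 0.3]
grip_width: -0.0003
gripper_force: 0.0
time_s: 23.35
position: [0.6506, 0.071, 0.2398]
tool_rot: [[-0.948, -0.318, 0.003], [-0.318, 0.948, 0.001], [-0.003, -0.001, -1.0]]
ft_force: [4.5, 2.5, -0.1]
grip_width: -0.0005
gripper_force: 2.6
[ -7.8692 639.265   16.3907]
```

```bash
python3 -m creep '[{"jaw":1,"travel":[3,1,0],"roll":0},{"jaw":1,"travel":[12,4,0],"roll":0},{"jaw":1,"travel":[12,4,45],"roll":0},{"jaw":1,"travel":[12,4,90],"roll":0},{"jaw":1,"travel":[-30,30,130],"roll":0},{"jaw":1,"travel":[-70,50,160],"roll":0},{"jaw":1,"travel":[-110,57,162],"roll":0},{"jaw":1,"travel":[-110,57,162],"roll":0},{"jaw":1,"travel":[-110,57,162],"roll":0}]'
python3 edge.py w11 605.5
```

```text
time_s: 24.25
position: [0.5392, 0.1282, 0.4021]
tool_rot: [[-0.948, -0.319, 0.001], [-0.319, 0.948, -0.0], [-0.001, -0.0, -1.0]]
ft_force: [-0.4, -1.0, -0.1]
grip_width: 0.0001
gripper_force: 0.0
24.3 tip [ -4.0899 552.7741 200.7927]
edge y 606.5 [606.5 606.8 606.5 606.8 606.2 606.5 607.  606.5 606.8 606.2 606.5 607.
 600.  606.8 606.2 606.5 606.8 606.2 605.8 608.8]
clip apex [ 82.8074 605.5011  27.    ] 9
85 601.5004558447584 609.5139843569403 605.5072201008494
87 593.1886211058353 617.8133209668745 605.5009710363549
crop 56 244
```

```bash
python3 -m creep '[{"jaw":1,"travel":[45,-20,0],"roll":0},{"jaw":1,"travel":[85,-40,0],"roll":0},{"jaw":1,"travel":[122,-53,0],"roll":0},{"jaw":1,"travel":[122,-53,-45],"roll":0},{"jaw":1,"travel":[122,-53,-90],"roll":0},{"jaw":1,"travel":[122,-53,-130],"roll":0},{"jaw":1,"travel":[122,-53,-152],"roll":0},{"jaw":1,"travel":[122,-53,-162],"roll":0},{"jaw":1,"travel":[116,-55,-162],"roll":0},{"jaw":1,"travel":[112,-56.3,-162],"roll":0},{"jaw":1,"travel":[112,-56.3,-162],"roll":0}]'
python3 -m creep '[{"jaw":1,"travel":[-0.8,-0.3,0],"roll":0},{"jaw":1,"travel":[-1.6,-0.55,0],"roll":0},{"jaw":1,"travel":[-2.4,-0.8,0],"roll":0},{"jaw":1,"travel":[-3.3,-1.15,0],"roll":0},{"jaw":1,"travel":[-3.3,-1.15,0],"roll":0},{"jaw":1,"travel":[-3.3,-1.15,0],"roll":0}]'
python3 -m creep '[{"jaw":1,"travel":[3,1,0],"roll":0},{"jaw":1,"travel":[12,4,0],"roll":0},{"jaw":1,"travel":[12,4,45],"roll":0},{"jaw":1,"travel":[12,4,90],"roll":0},{"jaw":1,"travel":[-30,30,130],"roll":0},{"jaw":1,"travel":[-70,50,160],"roll":0},{"jaw":0.5,"travel":[-110,57,162],"roll":0},{"jaw":0,"travel":[-110,57,162],"roll":0},{"jaw":-0.5,"travel":[-110,57,162],"roll":0}]'
python3 edge.py w12 605.5
python3 - <<'E'
from h import *
im,d,K,E=load('w12');P=cloud(d,K,E)
for x in (15,5,-5,-15,-25,-35):
    q=proj([world(x,616,24)],K,E)[0].round().astype(int);print(x,todeck(P[q[1],q[0]])[2])
E
```

```text
time_s: 25.4
position: [0.652, 0.0711, 0.2409]
tool_rot: [[-0.948, -0.317, 0.002], [-0.317, 0.948, -0.0], [-0.002, -0.001, -1.0]]
ft_force: [0.1, 0.1, -0.4]
grip_width: 0.0001
gripper_force: 0.0
time_s: 26.0
position: [0.6494, 0.0705, 0.2404]
tool_rot: [[-0.948, -0.318, 0.004], [-0.318, 0.948, 0.0], [-0.004, -0.001, -1.0]]
ft_force: [4.4, 3.0, 2.1]
grip_width: -0.0
gripper_force: 2.6
time_s: 26.9
position: [0.5379, 0.1277, 0.4021]
tool_rot: [[-0.948, -0.318, 0.001], [-0.318, 0.948, -0.0], [-0.001, -0.0, -1.0]]
ft_force: [0.6, -0.3, 0.1]
grip_width: 0.0434
gripper_force: 0.0
26.95 tip [ -4.1031 551.3862 200.8141]
edge y 605.5 [605.2 605.5 605.8 605.2 605.8 605.2 605.5 605.8 605.5 605.8 605.2 605.5
 605.8 605.5 605.8 605.2 605.5 605.8 605.2 608.2]
clip apex [ 82.8138 605.0717  27.    ] 10
85 600.9378960462718 609.1316319761619 605.0347640112168
87 591.7773117032457 617.2700451233366 604.5236784132911
crop 56 246
15 22.996037807050705
5 23.575446192020763
-5 23.80154194156925
-15 23.597366414481794
-25 25.65990247809463
-35 200.6463580838826
```

```bash
python3 -m creep '[{"jaw":1,"travel":[45,-20,0],"roll":0},{"jaw":1,"travel":[85,-40,0],"roll":0},{"jaw":1,"travel":[122,-53,0],"roll":0},{"jaw":1,"travel":[122,-53,-45],"roll":0},{"jaw":1,"travel":[122,-53,-90],"roll":0},{"jaw":1,"travel":[122,-53,-130],"roll":0},{"jaw":1,"travel":[122,-53,-152],"roll":0},{"jaw":1,"travel":[122,-53,-162],"roll":0},{"jaw":1,"travel":[116,-55,-162],"roll":0},{"jaw":1,"travel":[112,-56.3,-162],"roll":0},{"jaw":1,"travel":[112,-56.3,-162],"roll":0}]'
python3 -m creep '[{"jaw":1,"travel":[-0.8,-0.3,0],"roll":0},{"jaw":1,"travel":[-1.6,-0.55,0],"roll":0},{"jaw":1,"travel":[-2.2,-0.75,0],"roll":0},{"jaw":1,"travel":[-2.9,-1,0],"roll":0},{"jaw":1,"travel":[-2.9,-1,0],"roll":0},{"jaw":1,"travel":[-2.9,-1,0],"roll":0}]'
python3 -m creep '[{"jaw":1,"travel":[3,1,0],"roll":0},{"jaw":1,"travel":[12,4,0],"roll":0},{"jaw":1,"travel":[12,4,45],"roll":0},{"jaw":1,"travel":[12,4,90],"roll":0},{"jaw":1,"travel":[-30,30,130],"roll":0},{"jaw":1,"travel":[-70,50,160],"roll":0},{"jaw":0.5,"travel":[-110,57,162],"roll":0},{"jaw":0,"travel":[-110,57,162],"roll":0},{"jaw":-0.5,"travel":[-110,57,162],"roll":0}]'
python3 edge.py w13 605.5
python3 - <<'E'
from h import *
o=observe();p=o['position'];x=o['tool_rot'][:,0];print(np.degrees(np.arctan2(x[1],x[0])))
c=np.array([.4637,.2272]);th=np.radians(-5.4);L=np.array([np.cos(th),np.sin(th)])
g=c-L*.058;print('grasp xy',g,'travel',(g-p[:2])*1000,'z(155->0.013)',(.013+.155-p[2])*1000)
E
```

```text
time_s: 28.05
position: [0.6507, 0.0707, 0.2409]
tool_rot: [[-0.948, -0.317, 0.002], [-0.317, 0.948, -0.0], [-0.002, -0.001, -1.0]]
ft_force: [0.2, -0.1, -0.1]
grip_width: -0.0002
gripper_force: 0.0
time_s: 28.65
position: [0.6486, 0.0702, 0.2406]
tool_rot: [[-0.948, -0.318, 0.005], [-0.318, 0.948, 0.0], [-0.005, -0.001, -1.0]]
ft_force: [5.0, 2.5, 2.8]
grip_width: -0.0002
gripper_force: 2.7
time_s: 29.55
position: [0.5369, 0.1274, 0.4021]
tool_rot: [[-0.948, -0.318, 0.001], [-0.318, 0.948, -0.0], [-0.0, -0.0, -1.0]]
ft_force: [0.2, 0.1, 0.2]
grip_width: 0.0433
gripper_force: 0.0
29.6 tip [ -4.1098 550.4335 200.7991]
edge y 604.75 [605.  604.5 604.8 604.5 604.8 605.  604.5 605.  604.5 604.8 604.8 604.5
 604.8 604.5 604.8 604.8 604.5 604.8 604.2 608. ]
clip apex [ 82.8008 605.3029  27.    ] 10
85 600.7821055388679 609.68106273304 605.2315841359539
87 598.6200128807146 616.262096213355 607.4410545470348
crop 56 247
-161.47084536065694
grasp xy [0.406  0.2327] travel [-132.0793  105.6848] z(155->0.013) -233.37748610007063
```

The carriage is now about 0.5 mm short of the mark and the arm is down. Next is the batten, gripped near its robot end so that the fingers can work just off the board's near end.

```bash
python3 -m creep '[{"jaw":-0.5,"travel":[-35,30,-30],"roll":-0.14},{"jaw":-0.5,"travel":[-75,60,-70],"roll":-0.28},{"jaw":-0.5,"travel":[-110,90,-110],"roll":-0.41},{"jaw":-0.5,"travel":[-132,106,-150],"roll":-0.417},{"jaw":-0.5,"travel":[-132,106,-180],"roll":-0.417},{"jaw":-0.5,"travel":[-132,106,-205],"roll":-0.417},{"jaw":-0.5,"travel":[-132,106,-222],"roll":-0.417},{"jaw":-0.5,"travel":[-132,106,-230],"roll":-0.417},{"jaw":-0.5,"travel":[-132,106,-230],"roll":-0.417},{"jaw":-0.5,"travel":[-132,106,-230],"roll":-0.417}]' 60
python3 - <<'E'
from h import *
im,d,K,E=snap('wrist','w14');cv2.imwrite('pics/w14.png',im[:,:,::-1])
o=observe();print(o['position'],o['ft_force'],o['grip_width'])
E
```

```text
time_s: 30.6
position: [0.4066, 0.2329, 0.1715]
tool_rot: [[-0.996, 0.094, 0.001], [0.094, 0.996, 0.0], [-0.001, 0.0, -1.0]]
ft_force: [0.4, 0.3, -0.4]
grip_width: 0.0644
gripper_force: 0.0
[0.4065 0.2329 0.1719] [ 0.5653 -0.3803  0.1549] 0.06415826574048066
```

View pics/w14.png

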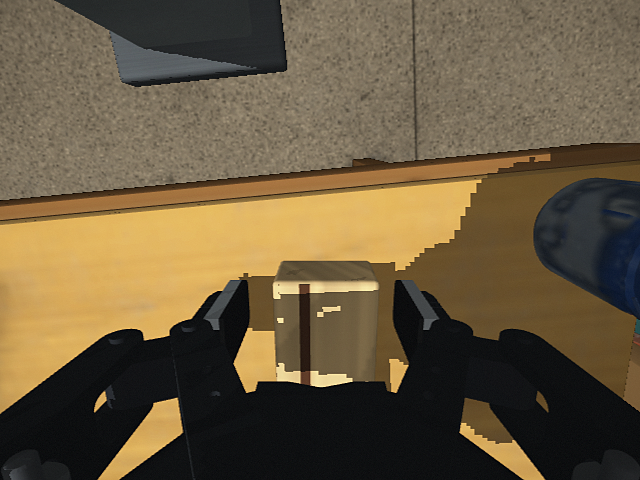

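The batten's near end sits centred between the pads at about (327,285). The jar at (590,240) is clear. I'll close and lift.

```bash
python3 -m creep '[{"jaw":0.3,"travel":[0,0,0],"roll":0},{"jaw":0.5,"travel":[0,0,0],"roll":0},{"jaw":0.5,"travel":[0,0,0],"roll":0},{"jaw":0.5,"travel":[0,0,0],"roll":0},{"jaw":0.5,"travel":[0,0,20],"roll":0},{"jaw":0.5,"travel":[0,0,60],"roll":0},{"jaw":0.5,"travel":[0,0,105],"roll":0},{"jaw":0.5,"travel":[0,0,125],"roll":0},{"jaw":0.5,"travel":[0,0,125],"roll":0}]' 60
python3 - <<'E'
from h import *
o=observe();p=o['position'];x=o['tool_rot'][:,0];print(np.degrees(np.arctan2(x[1],x[0])))
im,d,K,E=snap('top','t15');cv2.imwrite('pics/t15.png',im[:,:,::-1])
P=cloud(d,K,E)
im,d,K,E=snap('wrist','w15');P=cloud(d,K,E)
# near end top edge of batten in the wrist frame: columns 300..350
for u in(290,325,360):
    print([(v,*np.round(P[v,u]*1000,1)) for v in range(256,300,6)])
# target: batten right-bottom corner at deck (17,z0); grip at y=355-37
gy=322
c=world(17,gy,0);print('corner',c)
# batten centre lateral = corner - R*20mm ; bottom at corner height
t=c-R_*.020;print('grip lateral target xy',t,'travel',(t-p)[:2]*1000,'corner z',c[2])
E
```

```text
time_s: 31.55
position: [0.4059, 0.2331, 0.2992]
tool_rot: [[-0.996, 0.093, 0.006], [0.094, 0.996, 0.002], [-0.006, 0.002, -1.0]]
ft_force: [0.1, 0.6, -2.3]
grip_width: 0.0391
gripper_force: 60.8
174.63475104484763
[(256, np.float64(426.7), np.float64(205.3), np.float64(0.5)), (262, np.float64(387.9), np.float64(221.2), np.float64(129.0)), (268, np.float64(387.9), np.float64(221.9), np.float64(136.4)), (274, np.float64(387.9), np.float64(222.5), np.float64(143.2)), (280, np.float64(388.3), np.float64(222.9), np.float64(148.6)), (286, np.float64(389.8), np.float64(222.9), np.float64(150.7)), (292, np.float64(391.6), np.float64(222.8), np.float64(152.1)), (298, np.float64(394.5), np.float64(222.4), np.float64(151.1))]
[(256, np.float64(429.5), np.float64(234.4), np.float64(0.3)), (262, np.float64(389.0), np.float64(236.3), np.float64(129.8)), (268, np.float64(389.4), np.float64(236.2), np.float64(136.1)), (274, np.float64(389.5), np.float64(236.1), np.float64(142.5)), (280, np.float64(389.2), np.float64(236.1), np.float64(149.4)), (286, np.float64(391.0), np.float64(235.9), np.float64(150.9)), (292, np.float64(393.4), np.float64(235.7), np.float64(150.8)), (298, np.float64(395.7), np.float64(235.5), np.float64(151.1))]
[(256, np.float64(432.4), np.float64(263.5), np.float64(-0.1)), (262, np.float64(390.9), np.float64(251.5), np.float64(128.5)), (268, np.float64(390.2), np.float64(250.5), np.float64(137.4)), (274, np.float64(390.4), np.float64(249.8), np.float64(143.5)), (280, np.float64(390.4), np.float64(249.2), np.float64(149.3)), (286, np.float64(392.4), np.float64(248.9), np.float64(150.4)), (292, np.float64(394.4), np.float64(248.7), np.float64(151.3)), (298, np.float64(396.9), np.float64(248.5), np.float64(151.1))]
corner [ 0.3594 -0.0584  0.0646]
grip lateral target xy [ 0.353  -0.0394  0.0646] travel [ -52.8899 -272.5035] corner z 0.06463526329025127
```

```bash
python3 -m creep '[{"jaw":0.5,"travel":[0,-10,30],"roll":0.05},{"jaw":0.5,"travel":[-10,-45,40],"roll":0.15},{"jaw":0.5,"travel":[-20,-90,40],"roll":0.25},{"jaw":0.5,"travel":[-30,-135,40],"roll":0.35},{"jaw":0.5,"travel":[-40,-180,40],"roll":0.418},{"jaw":0.5,"travel":[-47,-225,40],"roll":0.418},{"jaw":0.5,"travel":[-47,-271,40],"roll":0.418},{"jaw":0.5,"travel":[-47,-271,20],"roll":0.418},{"jaw":0.5,"travel":[-47,-271,-10],"roll":0.418},{"jaw":0.5,"travel":[-47,-271,-35],"roll":0.418},{"jaw":0.5,"travel":[-47,-271,-50],"roll":0.418},{"jaw":0.5,"travel":[-47,-271,-50],"roll":0.418}]'
python3 - <<'E'
from h import *
o=observe();p=o['position'];x=o['tool_rot'][:,0];print(np.degrees(np.arctan2(x[1],x[0])),p,o['ft_force'],todeck(p-[0,0,.173]))
t=world(17,328,0)-R_*.020+[0,0,.173];print((t-p)*1000)
im,d,K,E=snap('top','t16')
cv2.imwrite('pics/t16.png',cv2.resize(im[150:340,230:430,::-1],None,fx=3,fy=3))
q=[proj([world(x,y,8)],K,E)[0]for x,y in((-33,355),(60,355))];print(q)
E
```

```text
time_s: 32.85
position: [0.3583, -0.0379, 0.244]
tool_rot: [[-0.948, -0.318, -0.006], [-0.318, 0.948, 0.003], [0.005, 0.005, -1.0]]
ft_force: [0.5, -0.1, -0.7]
grip_width: 0.0388
gripper_force: 60.9
-161.4421097711798 [ 0.3583 -0.0379  0.244 ] [ 0.4813 -0.0661 -0.6796] [  3.0496 327.4726  15.4276]
[ 0.4346  0.3623 -6.3855]
[array([324.5265, 311.3058]), array([359.1428, 298.3286])]
```

View pics/t16.png

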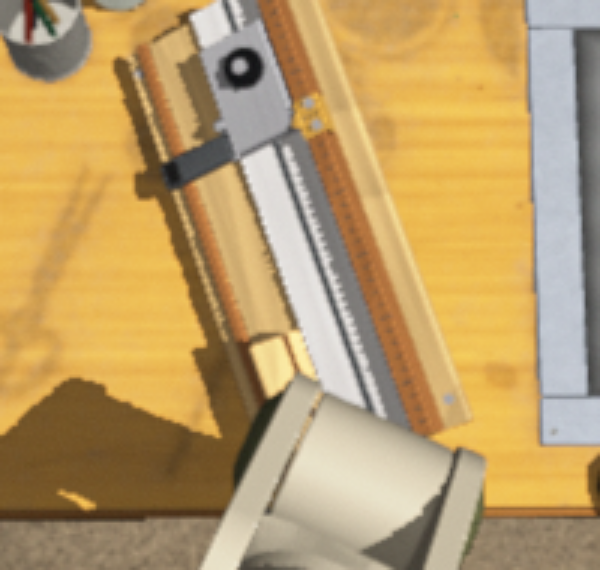

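The top view shows the batten's far end over the channel at about crop (280,355), with the arm down at (200,160). The gripper is off the board's near end. I'll lower to contact.

```bash
python3 -m creep '[{"jaw":0.5,"travel":[0,0,-2],"roll":0},{"jaw":0.5,"travel":[0,0,-4],"roll":0},{"jaw":0.5,"travel":[0,0,-5],"roll":0},{"jaw":0.5,"travel":[0,0,-6],"roll":0},{"jaw":0.5,"travel":[0,0,-6],"roll":0}]'
python3 -m creep '[{"jaw":0.5,"travel":[0,0,-1],"roll":0},{"jaw":0.5,"travel":[0,0,-1],"roll":0}]'
```

```text
time_s: 33.4
position: [0.3589, -0.038, 0.2404]
tool_rot: [[-0.948, -0.319, 0.0], [-0.319, 0.948, -0.0], [-0.0, -0.0, -1.0]]
ft_force: [-1.3, -0.7, -1.1]
grip_width: 0.039
gripper_force: 60.9
time_s: 33.6
position: [0.3589, -0.038, 0.2393]
tool_rot: [[-0.948, -0.319, -0.0], [-0.319, 0.948, 0.0], [0.0, 0.0, -1.0]]
ft_force: [-0.2, -0.4, -0.8]
grip_width: 0.0391
gripper_force: 60.9
```

```bash
python3 -m creep '[{"jaw":0.5,"travel":[0,0,-1],"roll":0},{"jaw":0.5,"travel":[0,0,-2],"roll":0},{"jaw":0.5,"travel":[0,0,-2],"roll":0}]'
python3 -m creep '[{"jaw":0.5,"travel":[0,0,-1],"roll":0},{"jaw":0.5,"travel":[0,0,-1],"roll":0}]'
```

```text
time_s: 33.9
position: [0.3588, -0.038, 0.2372]
tool_rot: [[-0.948, -0.319, -0.0], [-0.319, 0.948, 0.0], [0.0, 0.0, -1.0]]
ft_force: [-0.7, 0.5, -1.5]
grip_width: 0.0387
gripper_force: 60.9
time_s: 34.1
position: [0.3589, -0.038, 0.2363]
tool_rot: [[-0.948, -0.319, 0.0], [-0.319, 0.948, -0.0], [-0.0, -0.0, -1.0]]
ft_force: [-0.1, 0.9, 1.1]
grip_width: 0.039
gripper_force: 61.4
```

Contact is made: the force swung from −1.5 to +1.1 N. Now I'll open slowly while lowering, so the pads let the batten tip down onto the 30° floor under control.

```bash
python3 -m creep '[{"jaw":0.08,"travel":[0,0,0],"roll":0},{"jaw":0.07,"travel":[0,0,-0.5],"roll":0},{"jaw":0.06,"travel":[0,0,-1],"roll":0},{"jaw":0.05,"travel":[0,0,-1.5],"roll":0},{"jaw":0.04,"travel":[0,0,-2.2],"roll":0},{"jaw":0.03,"travel":[0,0,-3],"roll":0},{"jaw":0.02,"travel":[0,0,-3.7],"roll":0},{"jaw":0.0,"travel":[0,0,-4.5],"roll":0},{"jaw":-0.02,"travel":[0,0,-5],"roll":0},{"jaw":-0.02,"travel":[0,0,-5],"roll":0}]' 20
python3 - <<'E'
from h import *
im,d,K,E=snap('wrist','w17');cv2.imwrite('pics/w17.png',im[:,:,::-1]);P=cloud(d,K,E)
for v in(275,290,300): print([(u,*np.round(todeck(P[v,u])).astype(int)) for u in range(250,410,12)])
print(observe()['ft_force'])
E
```

```text
time_s: 35.1
position: [0.3589, -0.0381, 0.2312]
tool_rot: [[-0.948, -0.318, -0.0], [-0.318, 0.948, -0.0], [0.0, -0.0, -1.0]]
ft_force: [-1.8, -0.1, -0.1]
grip_width: 0.0437
gripper_force: 0.8
[(250, np.int64(7), np.int64(341), np.int64(-68)), (262, np.int64(1), np.int64(341), np.int64(-64)), (274, np.int64(22), np.int64(312), np.int64(10)), (286, np.int64(18), np.int64(311), np.int64(14)), (298, np.int64(14), np.int64(312), np.int64(16)), (310, np.int64(11), np.int64(311), np.int64(19)), (322, np.int64(6), np.int64(311), np.int64(21)), (334, np.int64(2), np.int64(311), np.int64(24)), (346, np.int64(-2), np.int64(311), np.int64(26)), (358, np.int64(-5), np.int64(311), np.int64(29)), (370, np.int64(-59), np.int64(342), np.int64(-30)), (382, np.int64(-67), np.int64(343), np.int64(-28)), (394, np.int64(-75), np.int64(343), np.int64(-26)), (406, np.int64(-81), np.int64(343), np.int64(-21))]
[(250, np.int64(32), np.int64(317), np.int64(9)), (262, np.int64(27), np.int64(317), np.int64(10)), (274, np.int64(27), np.int64(312), np.int64(23)), (286, np.int64(24), np.int64(312), np.int64(25)), 
[... 527 characters left out ...]
t64(317), np.int64(17)), (262, np.int64(30), np.int64(318), np.int64(17)), (274, np.int64(27), np.int64(316), np.int64(23)), (286, np.int64(25), np.int64(315), np.int64(27)), (298, np.int64(21), np.int64(315), np.int64(28)), (310, np.int64(16), np.int64(316), np.int64(30)), (322, np.int64(13), np.int64(316), np.int64(32)), (334, np.int64(8), np.int64(317), np.int64(33)), (346, np.int64(4), np.int64(317), np.int64(34)), (358, np.int64(-1), np.int64(318), np.int64(35)), (370, np.int64(-4), np.int64(317), np.int64(38)), (382, np.int64(-7), np.int64(317), np.int64(41)), (394, np.int64(-12), np.int64(317), np.int64(43)), (406, np.int64(-21), np.int64(321), np.int64(40))]
[-1.4024  0.281  -0.298 ]
```

```bash
python3 -m creep '[{"jaw":-0.03,"travel":[0,0,-0.8],"roll":0},{"jaw":-0.04,"travel":[0,0,-1.6],"roll":0},{"jaw":-0.05,"travel":[0,0,-2.4],"roll":0},{"jaw":-0.06,"travel":[0,0,-3.2],"roll":0},{"jaw":-0.07,"travel":[0,0,-4],"roll":0},{"jaw":-0.08,"travel":[0,0,-4.8],"roll":0},{"jaw":-0.09,"travel":[0,0,-5.6],"roll":0},{"jaw":-0.1,"travel":[0,0,-6.4],"roll":0},{"jaw":-0.11,"travel":[0,0,-6.4],"roll":0},{"jaw":-0.12,"travel":[0,0,-6.4],"roll":0}]'
cat > tilt.py <<'E'
from h import *
import sys
im,d,K,E=snap('wrist',sys.argv[1]);P=cloud(d,K,E)
hsv=cv2.cvtColor(im,cv2.COLOR_RGB2HSV)
D=(P@np.c_[X,Y,Z]+[-.1625,0,.0290])*1000
m=(D[...,1]>float(sys.argv[2]))&(D[...,1]<float(sys.argv[3]))&(D[...,0]>-30)&(D[...,0]<30)&(D[...,2]>4)&(D[...,2]<60)&(hsv[...,1]>60)&(hsv[...,0]<30)&(d>.05)
q=D[m];print(m.sum());
for lo in range(-30,30,5):
    s=q[(q[:,0]>=lo)&(q[:,0]<lo+5)]
    if len(s)>5: print(lo+2.5,len(s),'y %.1f..%.1f'%(s[:,1].min(),s[:,1].max()),'ztop %.1f'%np.percentile(s[:,2],90),'zmin %.1f'%np.percentile(s[:,2],3))
o=observe();print(o['position'],o['ft_force'],o['grip_width'])
E
python3 tilt.py w18 306 335
```

```text
time_s: 36.15
position: [0.3589, -0.038, 0.2249]
tool_rot: [[-0.948, -0.318, 0.0], [-0.318, 0.948, -0.0], [-0.0, -0.0, -1.0]]
ft_force: [-1.0, -0.0, -0.5]
grip_width: 0.0477
gripper_force: 0.1
8906
-22.5 12 y 316.5..321.0 ztop 43.5 zmin 17.5
-17.5 45 y 310.0..334.6 ztop 27.4 zmin 9.8
-12.5 522 y 309.1..335.0 ztop 31.8 zmin 9.4
-7.5 1023 y 309.3..335.0 ztop 31.4 zmin 9.7
-2.5 1040 y 309.4..335.0 ztop 30.5 zmin 8.7
2.5 1078 y 309.9..335.0 ztop 29.7 zmin 8.0
7.5 1103 y 310.2..335.0 ztop 28.8 zmin 7.4
12.5 1102 y 310.5..334.9 ztop 28.0 zmin 6.8
17.5 1168 y 310.9..335.0 ztop 27.2 zmin 6.9
22.5 1506 y 311.2..335.0 ztop 26.0 zmin 5.8
27.5 304 y 312.0..334.6 ztop 24.9 zmin 17.2
[ 0.3589 -0.038   0.2249] [0.2906 0.8085 0.0411] 0.04775367465642275
```

```bash
python3 -m creep '[{"jaw":-0.13,"travel":[0,0,-0.6],"roll":0},{"jaw":-0.14,"travel":[0,0,-1.2],"roll":0},{"jaw":-0.15,"travel":[0,0,-1.8],"roll":0},{"jaw":-0.16,"travel":[0,0,-2.4],"roll":0},{"jaw":-0.17,"travel":[0,0,-3],"roll":0},{"jaw":-0.18,"travel":[0,0,-3],"roll":0},{"jaw":-0.19,"travel":[0,0,-3],"roll":0},{"jaw":-0.2,"travel":[0,0,-3],"roll":0},{"jaw":-0.21,"travel":[0,0,-3],"roll":0},{"jaw":-0.22,"travel":[0,0,-3],"roll":0},{"jaw":-0.24,"travel":[0,0,-3],"roll":0},{"jaw":-0.26,"travel":[0,0,-3],"roll":0}]'
python3 tilt.py w19 306 335
```

```text
time_s: 37.4
position: [0.3589, -0.038, 0.2219]
tool_rot: [[-0.948, -0.319, 0.0], [-0.319, 0.948, 0.0], [-0.0, -0.0, -1.0]]
ft_force: [0.3, -0.6, 0.7]
grip_width: 0.0541
gripper_force: 0.0
8358
-27.5 40 y 318.0..334.7 ztop 15.2 zmin 12.7
-17.5 425 y 307.5..334.8 ztop 23.7 zmin 10.7
-12.5 818 y 307.6..334.9 ztop 23.8 zmin 7.5
-7.5 844 y 307.6..335.0 ztop 23.8 zmin 7.8
-2.5 903 y 308.2..335.0 ztop 23.8 zmin 7.3
2.5 934 y 308.3..335.0 ztop 23.8 zmin 7.7
7.5 962 y 308.6..335.0 ztop 24.0 zmin 7.6
12.5 1069 y 308.8..335.0 ztop 24.0 zmin 7.4
17.5 1148 y 309.1..335.0 ztop 23.7 zmin 7.2
22.5 1213 y 310.0..335.0 ztop 21.5 zmin 4.9
[ 0.3589 -0.038   0.2219] [-0.8759 -0.0645 -0.4986] 0.05351991819504947
```

The batten now lies flat, with its top at z≈23.8 across the whole width. I'll open, lift, step back, close and go down behind it.

```bash
python3 - <<'E'
from h import *
p=observe()['position']
for y in(285,292): t=tcpfor(0,y,15);print(y,t,(t-p)*1000,np.hypot(*t[:2]))
E
python3 -m creep '[{"jaw":-0.4,"travel":[0,0,0],"roll":0},{"jaw":-0.6,"travel":[0,0,0],"roll":0},{"jaw":-0.6,"travel":[0,0,5],"roll":0},{"jaw":-0.6,"travel":[0,0,25],"roll":0},{"jaw":-0.6,"travel":[0,0,50],"roll":0},{"jaw":0,"travel":[-20,-7,55],"roll":0},{"jaw":0.5,"travel":[-36,-12,55],"roll":0},{"jaw":1,"travel":[-36,-12,55],"roll":0},{"jaw":1,"travel":[-36,-12,55],"roll":0}]'
python3 tilt.py w20 300 345
```

```text
285 [ 0.3172 -0.0491  0.2425] [-41.6256 -11.1208  20.644 ] 0.3210122977295568
292 [ 0.3239 -0.0469  0.2425] [-34.9913  -8.8881  20.644 ] 0.32724286897289234
time_s: 38.35
position: [0.3231, -0.0501, 0.2772]
tool_rot: [[-0.948, -0.318, 0.001], [-0.318, 0.948, -0.0], [-0.001, -0.001, -1.0]]
ft_force: [-0.1, -0.8, -0.0]
grip_width: 0.0101
gripper_force: 0.0
1817
-7.5 22 y 308.9..310.1 ztop 9.5 zmin 4.2
-2.5 70 y 308.4..310.2 ztop 16.3 zmin 4.5
2.5 503 y 308.4..344.9 ztop 24.7 zmin 6.7
7.5 545 y 308.5..345.0 ztop 25.0 zmin 11.8
12.5 504 y 308.7..344.8 ztop 24.8 zmin 19.7
17.5 165 y 320.1..344.9 ztop 25.2 zmin 22.3
22.5 6 y 300.4..345.0 ztop 56.1 zmin 21.8
[ 0.3234 -0.0501  0.2771] [ 0.8596 -0.0135  0.0405] 0.0024292990891969556
```

```bash
python3 - <<'E'
from h import *
p=observe()['position']
t=tcpfor(-2,288,15);print((t-p)*1000)
E
```

```text
[ -3.8608   3.5624 -35.5347]
```

```bash
python3 -m creep '[{"jaw":1,"travel":[-4,3.5,-15],"roll":0},{"jaw":1,"travel":[-4,3.5,-30],"roll":0},{"jaw":1,"travel":[-4,3.5,-35.5],"roll":0},{"jaw":1,"travel":[-4,3.5,-35.5],"roll":0},{"jaw":1,"travel":[0.7,5.1,-35.5],"roll":0},{"jaw":1,"travel":[3.5,6,-35.5],"roll":0},{"jaw":1,"travel":[6.4,7,-35.5],"roll":0},{"jaw":1,"travel":[10.2,8.3,-35.5],"roll":0},{"jaw":1,"travel":[14.9,9.9,-35.5],"roll":0},{"jaw":1,"travel":[19.6,11.5,-35.5],"roll":0},{"jaw":1,"travel":[24.3,13.1,-35.5],"roll":0}]'
python3 -m creep '[{"jaw":1,"travel":[4.7,1.6,0],"roll":0},{"jaw":1,"travel":[9.5,3.2,0],"roll":0},{"jaw":1,"travel":[14.2,4.8,0],"roll":0},{"jaw":1,"travel":[19,6.4,0],"roll":0},{"jaw":1,"travel":[23.7,8,0],"roll":0},{"jaw":1,"travel":[28.4,9.6,0],"roll":0},{"jaw":1,"travel":[33.2,11.2,0],"roll":0},{"jaw":1,"travel":[37.9,12.8,0],"roll":0},{"jaw":1,"travel":[42.7,14.4,0],"roll":0},{"jaw":1,"travel":[47.4,16,0],"roll":0}]'
python3 - <<'E'
from h import *
o=observe();print(todeck(o['position']-[0,0,.1734]),o['ft_force'])
E
```

```text
time_s: 39.5
position: [0.3476, -0.0367, 0.2414]
tool_rot: [[-0.948, -0.319, -0.0], [-0.319, 0.948, 0.0], [0.0, 0.0, -1.0]]
ft_force: [-1.6, 0.4, 1.1]
grip_width: -0.0001
gripper_force: 0.9
time_s: 40.5
position: [0.395, -0.0207, 0.2414]
tool_rot: [[-0.948, -0.319, -0.0], [-0.319, 0.948, 0.0], [0.0, 0.0, -1.0]]
ft_force: [-1.3, 1.1, 1.3]
grip_width: 0.0
gripper_force: 1.0
[ -2.3902 367.7104  15.0437] [-1.3092  1.1287  1.2639]
```

```bash
python3 -m creep '[{"jaw":1,"travel":[4.7,1.6,0],"roll":0},{"jaw":1,"travel":[9.5,3.2,0],"roll":0},{"jaw":1,"travel":[14.2,4.8,0],"roll":0},{"jaw":1,"travel":[19,6.4,0],"roll":0},{"jaw":1,"travel":[23.7,8,0],"roll":0},{"jaw":1,"travel":[28.4,9.6,0],"roll":0},{"jaw":1,"travel":[33.2,11.2,0],"roll":0},{"jaw":1,"travel":[37.9,12.8,0],"roll":0},{"jaw":1,"travel":[42.7,14.4,0],"roll":0},{"jaw":1,"travel":[47.4,16,0],"roll":0}]'
python3 -m creep '[{"jaw":1,"travel":[3.8,1.3,0],"roll":0},{"jaw":1,"travel":[7.6,2.55,0],"roll":0},{"jaw":1,"travel":[11.4,3.8,0],"roll":0},{"jaw":1,"travel":[14.2,4.8,0],"roll":0},{"jaw":1,"travel":[17,5.7,0],"roll":0},{"jaw":1,"travel":[19,6.4,0],"roll":0},{"jaw":1,"travel":[19,6.4,0],"roll":0}]'
python3 - <<'E'
from h import *
o=observe();print(todeck(o['position']-[0,0,.1734]),o['ft_force'])
im,d,K,E=snap('top','t21')
for y in(598,605): print(proj([world(-3,y,26)],K,E))
g=cv2.cvtColor(im,cv2.COLOR_RGB2GRAY)
for x in(-12,-3,6):
    ys=np.arange(585,615,2.);q=proj([world(x,y,20) for y in ys],K,E).astype(np.float32)
    print(x,cv2.remap(g,q[:,:1],q[:,1:],cv2.INTER_LINEAR).ravel())
E
```

```text
time_s: 41.5
position: [0.4424, -0.0048, 0.2414]
tool_rot: [[-0.948, -0.319, 0.0], [-0.319, 0.948, 0.0], [-0.0, -0.0, -1.0]]
ft_force: [-1.8, -0.7, 1.0]
grip_width: 0.0001
gripper_force: 0.7
time_s: 42.2
position: [0.4613, 0.0015, 0.2414]
tool_rot: [[-0.948, -0.319, 0.001], [-0.319, 0.948, -0.0], [-0.001, -0.0, -1.0]]
ft_force: [0.8, 0.3, 0.1]
grip_width: 0.0007
gripper_force: 0.0
[ -2.3492 437.6502  15.0675] [0.7779 0.3221 0.0777]
[[297.7966 209.3736]]
[[296.8556 206.6529]]
-12 [168 169 169 169 169 169 160 138 105  71  66  73  77  78  76]
-3 [174 174 177 175 171 171 173 138 116  90  71  73  78  78  76]
6 [186 180 179 186 187 188 189 183 157 109  79  75  81  80  78]
```

```bash
python3 -m creep '[{"jaw":1,"travel":[1,0.3,0],"roll":0},{"jaw":1,"travel":[1.9,0.65,0],"roll":0},{"jaw":1,"travel":[2.9,1,0],"roll":0},{"jaw":1,"travel":[3.8,1.3,0],"roll":0},{"jaw":1,"travel":[3.8,1.3,0],"roll":0}]'
python3 -m creep '[{"jaw":1,"travel":[0.5,0.16,0],"roll":0},{"jaw":1,"travel":[1,0.32,0],"roll":0},{"jaw":1,"travel":[1,0.32,0],"roll":0}]'
python3 -c "
from h import *
o=observe();print(todeck(o['position']-[0,0,.1734]),o['ft_force']@Y)"
```

```text
time_s: 42.75
position: [0.4649, 0.0028, 0.2414]
tool_rot: [[-0.948, -0.319, 0.0], [-0.319, 0.948, -0.0], [-0.0, -0.0, -1.0]]
ft_force: [0.0, 0.0, -0.2]
grip_width: -0.0003
gripper_force: 0.1
time_s: 43.05
position: [0.4658, 0.0031, 0.2414]
tool_rot: [[-0.948, -0.319, 0.0], [-0.319, 0.948, -0.0], [-0.0, -0.0, -1.0]]
ft_force: [-0.1, 0.0, 0.0]
grip_width: 0.0
gripper_force: 0.2
[ -2.4091 442.4818  15.066 ] -0.08739894954793753
```

```bash
python3 -m creep '[{"jaw":1,"travel":[0.5,0.16,0],"roll":0},{"jaw":1,"travel":[0.9,0.3,0],"roll":0},{"jaw":1,"travel":[0.9,0.3,0],"roll":0}]' | egrep 'force'
python3 -m creep '[{"jaw":1,"travel":[0.5,0.16,0],"roll":0},{"jaw":1,"travel":[0.5,0.16,0],"roll":0}]' | egrep 'force'
python3 -m creep '[{"jaw":1,"travel":[0.5,0.16,0],"roll":0},{"jaw":1,"travel":[0.5,0.16,0],"roll":0}]' | egrep 'force'
python3 -c "
from h import *
o=observe();print(todeck(o['position']-[0,0,.1734]),o['ft_force']@Y)"
```

```text
ft_force: [-0.7, -0.1, -0.5]
gripper_force: 0.3
ft_force: [-2.7, 0.2, 1.0]
gripper_force: 1.1
ft_force: [-5.0, -0.5, 0.4]
gripper_force: 2.6
[ -2.6429 444.08    14.9917] -4.877137616481704
```

```bash
python3 -m creep '[{"jaw":1,"travel":[-2,-0.7,0],"roll":0},{"jaw":1,"travel":[-20,-6.7,0],"roll":0},{"jaw":1,"travel":[-20,-6.7,45],"roll":0},{"jaw":1,"travel":[-10,20,90],"roll":0},{"jaw":1,"travel":[20,65,120],"roll":0},{"jaw":1,"travel":[50,100,150],"roll":0},{"jaw":1,"travel":[70,124,160],"roll":0},{"jaw":1,"travel":[70,124,160],"roll":0},{"jaw":1,"travel":[70,124,160],"roll":0}]' | head -2
python3 edge.py w22 605
python3 - <<'E'
from h import *
im,d,K,E=load('w22');g=cv2.cvtColor(im,cv2.COLOR_RGB2GRAY);P=cloud(d,K,E)
for x in(-15,-8,0,8):
    ys=np.arange(596,614,1.);q=proj([world(x,y,25) for y in ys],K,E).astype(np.float32)
    print(x,cv2.remap(g,q[:,:1],q[:,1:],cv2.INTER_LINEAR).ravel())
for y in(480,520,560,590):
    print(y,[ (x,round(float(todeck(P[int(round(q[1])),int(round(q[0]))])[2]),1)) for x in(-28,-18,-8,2,12,20) for q in proj([world(x,y,26)],K,E)])
for x in (15,5,-5,-15,-25,-33):
    q=proj([world(x,618,24)],K,E)[0].round().astype(int);print(x,todeck(P[q[1],q[0]])[2])
E
```

```text
time_s: 44.65
position: [0.5379, 0.1284, 0.4013]
44.7 tip [ -5.085  550.1184 200.7347]
edge y 604.5 [604.5 604.8 604.5 604.8 604.5 604.5 605.  604.5 604.8 604.5 604.5 605.
 604.5 604.8 605.  604.5 604.8 604.5 604.5 605. ]
clip apex [ 83.1192 605.1816  27.    ] 11
85 601.3695526309283 610.0713996626264 605.7204761467774
87 594.7300751763921 619.4127746135604 607.0714248949762
crop 55 246
-15 [150 153 152 151 151 153 158 126  67  57  66  66  66  66  65  64  65  64]
-8 [150 151 151 151 150 153 157 141  64  60  65  67  70  67  65  65  65  65]
0 [171 172 171 170 168 165 168 156 101  57  68  68  69  68  67  67  66  65]
8 [173 173 173 174 175 175 178 185 114  56  66  66  69  69  66  67  66  64]
480 [(-28, -0.3), (-18, 25.6), (-8, 25.3), (2, 26.8), (12, 25.5), (20, 15.8)]
520 [(-28, 6.9), (-18, 25.2), (-8, 26.3), (2, 25.8), (12, 25.0), (20, 7.3)]
560 [(-28, 6.9), (-18, 26.2), (-8, 26.4), (2, 25.2), (12, 25.2), (20, 4.6)]
590 [(-28, 5.2), (-18, 25.5), (-8, 26.0), (2, 26.6), (12, 25.4), (20, 0.0)]
15 23.190262068871235
5 23.28791587754939
-5 22.906258889975984
-15 24.373113627472627
-25 25.418934436513332
-33 23.6959916640269
```

```bash
python3 -c "
from rig import *
print(close_job())"
```

```text
the job is handed in; nothing more can be done
None
```

The job is handed in: the carriage sits about 0.5 mm short of the mark, the arm is fully down, and the batten lies flat and snug against it. However, the folding press dragged the carriage about 2 mm past the mark and I nudged it back with the arm already down, and I viewed 12 pictures against the limit of 10.

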